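# Dry-stack a stepped carving blank in the gluing cradle and weight it

## Task

Stack the loose wooden boards of the stepped carving blank flat in the gluing cradle, centred on its mark, the longest at the bottom and each shorter one on top; press each board down with the fingers to feel that it lies flat before you add the next. Then stand the empty weight box centred on the pile, tip the steel weights out of the scoop tray into it so that all of them lie in the box, and put the tray back down level on the bench or the plaster board. Leave the sanding block and the oil bottle alone.

Things in the scene. Friction and masses are not known exactly. Their poses are not given: they have to be found in the camera images.
- cradle: gluing cradle, fixed: plywood base 170 x 104 x 10 mm, white bed strip 48 mm wide along its middle with its top 18 mm above the underside, four upright steel guide pins of 14 mm at x +-40, y +-36.5 mm (59 mm free across the bed, 66 mm along it for fingers), straight to 58 mm, tapered to their tops at 68 mm. Origin: centre of underside; x along the bed, z up. Black line at x = 0: centre mark
- weight_box: open plywood box with dark corner plates, 100 x 56 x 40 mm outside, 92 x 48 mm inside, floor and walls 4 mm, 0.14 to 0.24 kg, empty at first. Origin: centre of its underside; x along its length, z up. Starts on the bench top (z = 0) to the right. Fits between the guide pins
- tray: narrow aluminium scoop tray, 132 x 34 mm, 0.12 kg, with the weights in a row. Origin: centre of underside; x along it to the open lip at +66 mm, z up. Floor 4 mm, inside 26 mm wide, side walls 20 mm high from x -26 to +66, cross wall at -24. Behind it a wooden grip block 14 mm wide (y), 34 mm long (x -63 to -29), z 4 to 54. Starts on the plaster board (top z 29). Weights slide at 15 to 30 degrees
- board_long: dark wooden board, 140 x 56 x 12 mm, 84 g, plain block with a thin black centre line across both faces. Origin: centre of the block; x along its 140 mm length, z normal to its faces. Starts flat on the bench top to the right, may be absent.
- board_mid: pale wooden board, 120 x 56 x 12 mm, 72 g, plain block with a thin black centre line across both faces. Origin: centre of the block; x along its 120 mm length, z normal to its faces. Starts flat on the bench top to the right, may be absent.
- board_short: mid-brown wooden board, 100 x 56 x 12 mm, 60 g, plain block with a thin black centre line across both faces. Origin: centre of the block; x along its 100 mm length, z normal to its faces. Starts flat on the bench top to the right, may be absent.
- weight_1: steel weight cut from square bar, 20 x 20 x 18 mm, 57 g, origin at its centre, starts in the tray; may be absent.
- weight_2: steel weight cut from square bar, 20 x 20 x 18 mm, 57 g, origin at its centre, starts in the tray; may be absent.
- weight_3: steel weight cut from square bar, 20 x 20 x 18 mm, 57 g, origin at its centre, starts in the tray; may be absent.
- weight_4: steel weight cut from square bar, 20 x 20 x 18 mm, 57 g, origin at its centre, starts in the tray; may be absent.
- sanding_block: cork sanding block, 57 x 87 x 29 mm, bystander on the bench top by the papers at the far right; origin: centre of its underside.
- honing_oil: small brown dropper bottle, 33 mm thick, 102 mm tall, bystander on the plaster board between two groups of fixed pots and bottles up to 165 mm tall (x 0.43 to 0.55 m, y -0.11 to 0.0 and 0.10 to 0.20 m); things up to 300 mm tall stand along the back (x over 0.58 m, y -0.1 to 0.2 m). Origin: centre of its underside.

How it is judged (in metres and radians):
On the way, in this order (a step that is already met when the one before it is completed fails the run):
1. if there is a board_long: it lies flat in the cradle and is pressed down (more than 4 N on what is under it, for 0.2 s), before the next is added (x of board_long in the frame of cradle between -0.012 and 0.012 m and y of board_long in the frame of cradle between -0.006 and 0.006 m and angle between the z axis of board_long and the z axis of cradle, either way round below 0.04 rad and angle between the x axis of board_long and the x axis of cradle, either way round below 0.08 rad and z of board_long in the frame of cradle below 0.028 m and contact force between board_long and cradle above 4 N), for 0.2 s.
2. if there is a board_mid: it lies flat in the cradle and is pressed down (more than 4 N on what is under it, for 0.2 s), before the next is added (x of board_mid in the frame of cradle between -0.012 and 0.012 m and y of board_mid in the frame of cradle between -0.006 and 0.006 m and angle between the z axis of board_mid and the z axis of cradle, either way round below 0.04 rad and angle between the x axis of board_mid and the x axis of cradle, either way round below 0.08 rad and z of board_mid in the frame of cradle below 0.04 m and (contact force between board_mid and cradle above 4 N or contact force between board_mid and board_long above 4 N)), for 0.2 s.
3. if there is a board_short: it lies flat in the cradle and is pressed down (more than 4 N on what is under it, for 0.2 s), before the next is added (x of board_short in the frame of cradle between -0.012 and 0.012 m and y of board_short in the frame of cradle between -0.006 and 0.006 m and angle between the z axis of board_short and the z axis of cradle, either way round below 0.04 rad and angle between the x axis of board_short and the x axis of cradle, either way round below 0.08 rad and z of board_short in the frame of cradle below 0.052 m and (contact force between board_short and cradle above 4 N or contact force between board_short and board_long above 4 N or contact force between board_short and board_mid above 4 N)), for 0.2 s.
4. the weight box stands flat and centred on the top board (x of weight_box in the frame of cradle between -0.015 and 0.015 m and y of weight_box in the frame of cradle between -0.006 and 0.006 m and angle between the z axis of weight_box and the z axis of cradle, either way round below 0.04 rad and angle between the x axis of weight_box and the x axis of cradle, either way round below 0.08 rad and z of weight_box in the frame of cradle below 0.06 m and angle between weight_box's own z axis and vertical below 0.05 rad and (contact force between weight_box and board_long above 0.5 N or contact force between weight_box and board_mid above 0.5 N or contact force between weight_box and board_short above 0.5 N)), for 0.3 s.
5. the tray is tipped over the weight box (angle between tray's own z axis and vertical above 0.25 rad and horizontal distance between tray and weight_box below 0.16 m and height (world z) of tray above 0.1 m), for 0.1 s.
At the end, for the whole second after the job is handed in: All boards present lie flat between the pins, longest lowest, centred within 12 mm along and 6 mm across; the weight box stands level on the top board, centred within 15 mm; every weight is in it; the tray rests level on the bench or board; all at rest (x of board_long in the frame of cradle between -0.012 and 0.012 m and y of board_long in the frame of cradle between -0.006 and 0.006 m and angle between the z axis of each of board_long, board_mid, board_short, weight_box and the z axis of cradle, either way round below 0.04 rad and angle between the x axis of each of board_long, board_mid, board_short, weight_box and the x axis of cradle, either way round below 0.08 rad and z of board_long in the frame of cradle below 0.028 m and x of board_mid in the frame of cradle between -0.012 and 0.012 m and y of board_mid in the frame of cradle between -0.006 and 0.006 m and z of board_mid in the frame of cradle below 0.04 m and x of board_short in the frame of cradle between -0.012 and 0.012 m and y of board_short in the frame of cradle between -0.006 and 0.006 m and z of board_short in the frame of cradle below 0.052 m and distance between each of board_mid, board_short and board_long above 0.009 m and distance between board_short and board_mid above 0.009 m and x of weight_box in the frame of cradle between -0.015 and 0.015 m and y of weight_box in the frame of cradle between -0.006 and 0.006 m and z of weight_box in the frame of cradle below 0.06 m and angle between weight_box's own z axis and vertical below 0.05 rad and contact force between weight_box and board_short above 0.5 N and linear speed of each of weight_box, tray below 0.02 m/s and x of weight_1 in the frame of weight_box between -0.046 and 0.046 m and y of weight_1 in the frame of weight_box between -0.026 and 0.026 m and z of weight_1 in the frame of weight_box between 0.006 and 0.04 m and x of weight_2 in the frame of weight_box between -0.046 and 0.046 m and y of weight_2 in the frame of weight_box between -0.026 and 0.026 m and z of weight_2 in the frame of weight_box between 0.006 and 0.04 m and x of weight_3 in the frame of weight_box between -0.046 and 0.046 m and y of weight_3 in the frame of weight_box between -0.026 and 0.026 m and z of weight_3 in the frame of weight_box between 0.006 and 0.04 m and x of weight_4 in the frame of weight_box between -0.046 and 0.046 m and y of weight_4 in the frame of weight_box between -0.026 and 0.026 m and z of weight_4 in the frame of weight_box between 0.006 and 0.04 m and angle between tray's own z axis and vertical below 0.06 rad and height (world z) of tray below 0.036 m); the robot touches nothing.
It fails at once if the sanding block or the oil bottle is moved by more than 3 cm (distance of any of sanding_block, honing_oil from where it was at the start of the episode above 0.03 m).
Of board_long, board_mid, board_short only 2 to 3 are there at a start; the rules pass over those that are not, and their reading is None.
Of weight_1, weight_2, weight_3, weight_4 only 2 to 4 are there at a start; the rules pass over those that are not, and their reading is None.
At some moment in a run one of weight_box, tray may be knocked a few centimetres aside while the robot is not near it.
It also fails if it takes over 210 s, if anything falls off the work surface, if the arm or the gripper's body presses on something with over 40 N, if the wrist force passes 120 N, or if a joint passes its speed limit or range.

## Robot

A 7-joint arm with a two-finger parallel gripper is mounted at the origin on a cart in front of the work surface, level with it; the furniture and walls round the work are solid. World frame = base frame: x ahead of the robot, y to its left, z up, the work surface at z = 0. Lengths are in mm, angles in rad, forces in N, time in s.
With the tool pointing down it reaches from about 400 to 875 mm from the base axis. Payload 4.4 kg.
Tool frame: the origin (TCP) lies on the centre line of the jaws, within the pads' length; the fingertips stand 25 mm ahead of it and the grasp point (between the pads) lies 6 mm ahead of it; x points along the fingers, y is the direction in which the jaws open and shut, and the axes are right-handed (so a half turn about x gives the same grasp; the last joint's range is limited). The gripper opens to 85 mm and grips with 20 to 120 N. Pads are 22 mm wide; open, the fingers measure 114 mm over their backs; the gripper's body (76 mm by 85 mm) begins 54 mm behind the grasp point. The pads swing forward as they close: fully open they stand 13 mm farther back than shut.
Start: joints at [-0.066, 0.628, 0.038, 1.517, -0.027, 0.996, -0.02], TCP at [650.013, 0.026, 256.313] pointing down, gripper open.
Joint ranges: [-3.06, 3.06], [-0.37, 2.12], [-1.25, 1.32], [0.18, 2.47], [-1.1, 4.24], [0.23, 1.98], [-2.94, 2.94]. Speed limits (rad/s): [2.57, 2.57, 3.14, 3.14, 3.14, 3.14, 3.14].

## Interface

Orientations are given as [roll, pitch, yaw] about the fixed x, y, z axes, in that order (R = Rz(yaw) Ry(pitch) Rx(roll)).
In Python, from cell import * gives the robot as it stands. The module is installed in compiled form; this text tells all that it offers.
- The arm moves only by the tool jog_arm, never from a script. Its argument "series" is a list of rows, each a list of 3 entries, a list of its own where there are three numbers: the turn, a rotation vector about the tool's x, y, z in degrees, then the shift along the tool's x, y, z in mm, then the gripper's target within -1 to 1 (shut at 1, half-way at 0, fully open at -1). In form: [[[rx, ry, rz], [dx, dy, dz], hand], ...]. A call has 1 to 8 rows; each row shifts and turns the commanded pose from where the row before left it, along the tool's axes as they then stand; what a row does not reach is not made up. A row lasts 1/8 s, in which the tool goes at most 62.5 mm and 10.7 degrees, less where a joint would pass 70% of its speed; a pose out of reach is approached as far as the arm can. A call is refused whole if a number of a shift passes 62.5 or a number of a turn 10.7, either way. A call with a gripper value outside its range is refused whole. The fingers move at their own pace and stop on an object; the grip force is fixed at half the most. Time passes only in rows, so rows that do not move let the fingers close. It gives the time, the measured TCP pose, the force and the opening at its end, in the units of the state.
- read_state(): the state, without advancing time (a new reading comes with each control period).
- get_image(name): name is "scene" or "side" or "wrist"; returns a dict with "img" (480x640x3 uint8, red, green, blue), "range_z" (480x640 float32, mm along the optical axis (not along the pixel's ray), 0 where there is no reading), "fovy" (degrees; the focal length in pixels is half the picture's height over the tangent of half this angle, whatever the lens; pixels are square), "cx", "cy" (the principal point, pixels), "cam_to_world" (4x4, takes a point from camera to world coordinates). Camera axes: x right, y up, looking along -z (the intrinsics and any distortion apply to the point x, -y, -z); pixel columns grow to the right and rows downward; lengths in mm; the calibration is good to about 2 mm. A picture is of the moment at which its call begins.
- finish_job(): hands the job in, once; it reports no verdict.
The state is a dict: "clock": time; "qpos": joint angles; "qd": joint speeds; "tau": joint torques, N m; "eef_pos": TCP position; "tool_rot": TCP orientation; "force": force on the tool from outside, world axes, zero at the start; "torque": the same for the moment, N m; "width": finger opening in mm.
Only numpy, scipy, OpenCV 4.12 (cv2) and the standard library are available. Lean on these libraries where they do the work, as an engineer would, in place of code of your own. Each camera call takes 0.05 s, during which the arm holds its last target. There are 200 camera calls.

## Working session

There is one attempt and no reset: what is moved stays moved. The work goes in short steps, Python scripts to look and compute and a tool call to move; the robot and the scene stay as the last step left them, time stands still between calls to the robot, and variables do not carry over. Pictures are saved under pics/ and viewed, about 12 in all and at most 16, crops included, and the job is handed in when it is done.

Besides the shell and the picture viewer there is one more tool, called as a command line: name --argument value ..., lists and objects as JSON in quotes. jog_arm: Moves the arm, as the interface text tells. Its arguments: {"type":"object","properties":{"series":{"type":"array"}},"required":["series"]}

```bash
mkdir -p pics; cat > h.py <<'E'
from cell import *
import numpy as np, cv2
def cloud(d):
    h,w=d["range_z"].shape; f=h/2/np.tan(np.radians(d["fovy"]/2)); z=d["range_z"]
    u,v=np.meshgrid(np.arange(w),np.arange(h))
    P=np.stack([(u-d["cx"])/f*z,-(v-d["cy"])/f*z,-z,np.ones_like(z)],-1)
    W=P@np.array(d["cam_to_world"]).T
    W[z==0]=np.nan
    return W[...,:3]
def save(n,img): cv2.imwrite(f"pics/{n}.png",cv2.cvtColor(img,cv2.COLOR_RGB2BGR))
E
python3 - <<'E'
from h import *
print({k:np.round(v,3).tolist() for k,v in read_state().items()})
for n in ("scene","side","wrist"):
    d=get_image(n); save("a_"+n,d["img"]); print(n,{k:d[k] for k in d if k not in("img","range_z")}); np.savez(n,**d)
E
```

```text
{'clock': 0.0, 'qpos': [-0.066, 0.629, 0.038, 1.518, -0.027, 0.996, -0.02], 'qd': [0.001, -0.001, 0.001, -0.0, -0.001, -0.001, -0.0], 'tau': [-0.001, -56.341, 1.226, -19.345, 0.011, 0.011, -0.0], 'eef_pos': [649.417, 0.042, 255.383], 'tool_rot': [-1.556, 1.569, -3.127], 'force': [0.324, -0.633, -1.378], 'torque': [-0.037, 0.001, 0.006], 'width': 84.998}
scene {'fovy': 46.69130900830982, 'cx': 313.1750119814971, 'cy': 236.09359275318687, 'cam_to_world': array([[-4.46089749e-01,  6.00564746e-01, -6.63570585e-01,
        -4.81922518e+02],
       [-8.94983452e-01, -2.96915150e-01,  3.32935450e-01,
         4.57041664e+02],
       [ 2.92513404e-03,  7.42403785e-01,  6.69946314e-01,
         1.07230267e+03],
       [ 0.00000000e+00,  0.00000000e+00,  0.00000000e+00,
         1.00000000e+00]])}
side {'fovy': 45.13921173758449, 'cx': 324.2771089021381, 'cy': 245.23941354651402, 'cam_to_world': array([[-9.99227551e-01,  1.39571235e-02, -3.67355358e-02,
         4.71696592e+02],
       [-3.88800016e-02, -4.87035665e-01,  8.72516250e-01,
         1.07370224e+03],
       [-5.71369906e-03,  8.73270554e-01,  4.87202107e-01,
         6.94030057e+02],
       [ 0.00000000e+00,  0.00000000e+00,  0.00000000e+00,
         1.00000000e+00]])}
wrist {'fovy': 65.63540130232322, 'cx': 324.1253508234709, 'cy': 239.74421588600032, 'cam_to_world': array([[ 9.99997785e-01,  1.94977572e-04,  2.09566962e-03,
         6.48848077e+02],
       [-8.39314388e-04,  9.50046328e-01,  3.12107785e-01,
         7.94597946e+01],
       [-1.93012921e-03, -3.12108853e-01,  9.50044388e-01,
         3.73852774e+02],
       [ 0.00000000e+00,  0.00000000e+00,  0.00000000e+00,
         1.00000000e+00]])}
```

View pics/a_scene.png

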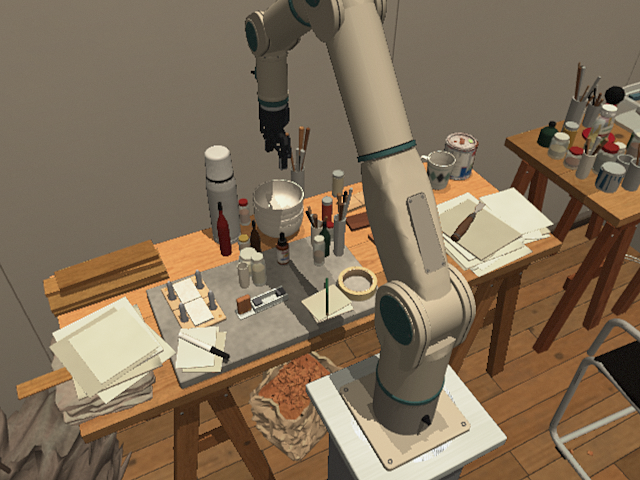

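View pics/a_side.png

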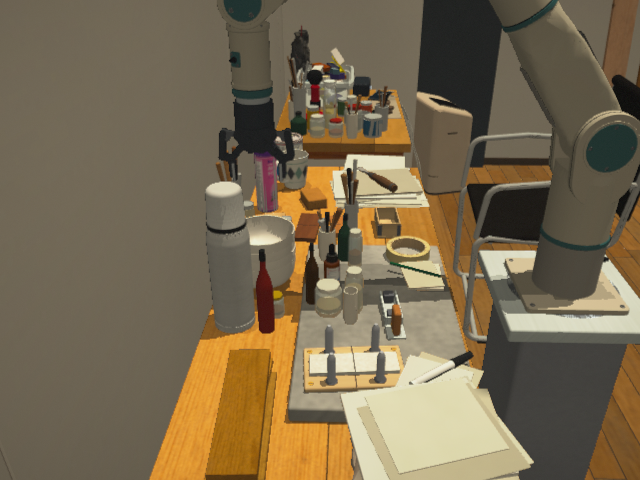

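View pics/a_wrist.png

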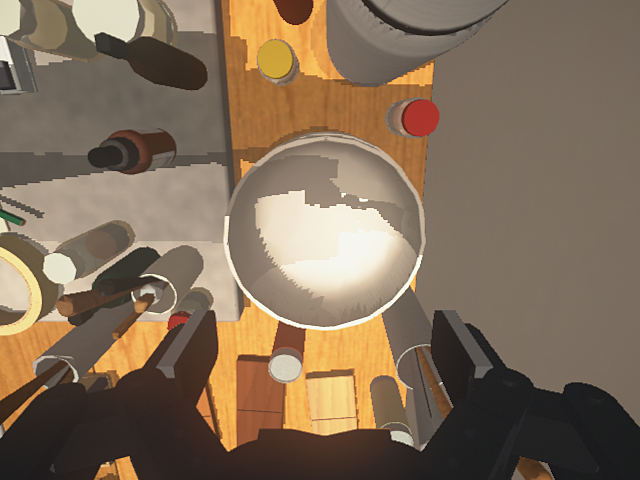

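The side view shows the cradle with four pins at about (352,368) with its length along world x, and the tray with its grip at (393,312). The open box is at (388,222). The wrist view shows a dark board at (260,400) and a pale one at (330,400). Next I'll build an overhead map from the depth.

```bash
cat >> h.py <<'E'
def ortho(ds,x0,x1,y0,y1,s=1.0,zmax=150):
    H=int((x1-x0)*s);W=int((y1-y0)*s); img=np.zeros((H,W,3),np.uint8); zb=np.full((H,W),-1e9)
    for d in ds:
        P=cloud(d).reshape(-1,3);C=d["img"].reshape(-1,3)
        m=np.isfinite(P).all(1)&(P[:,0]>x0)&(P[:,0]<x1)&(P[:,1]>y0)&(P[:,1]<y1)&(P[:,2]<zmax)
        P=P[m];C=C[m];o=np.argsort(P[:,2]);P=P[o];C=C[o]
        r=((x1-P[:,0])*s).astype(int).clip(0,H-1);c=((y1-P[:,1])*s).astype(int).clip(0,W-1)
        for a,b,p,q in zip(r,c,P[:,2],C):
            if p>zb[a,b]-3: zb[a,b]=p;img[a,b]=q
    return img,zb
E
python3 - <<'E'
from h import *
ds=[dict(np.load(n+".npz")) for n in("scene","side","wrist")]
img,zb=ortho(ds,350,750,-350,450)
img=cv2.dilate(img,np.ones((2,2)))
for k in range(0,800,100): cv2.putText(img,str(450-k),(k,10),0,.35,(255,0,0)); cv2.line(img,(k,0),(k,399),(90,0,0),1)
for k in range(0,400,50): cv2.putText(img,str(750-k),(0,k+10),0,.35,(255,0,0)); cv2.line(img,(0,k),(799,k),(90,0,0),1)
save("ortho",img)
E
```

```text
(no output)
```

View pics/ortho.png

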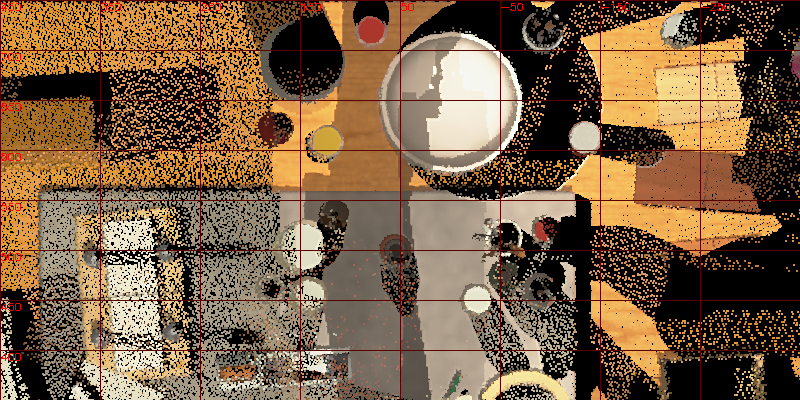

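```bash
cat >> h.py <<'E'
from scipy.spatial.transform import Rotation as Ro
def rot(): return Ro.from_euler("xyz",read_state()["tool_rot"])
def goto(p,yawy=None,R=None,tip=None):
    """shift in tool axes and rotvec (deg) to reach p; yawy: world angle (deg) of tool y with tool pointing down"""
    s=read_state(); A=rot()
    if yawy is not None:
        a=np.radians(yawy); y=np.array([np.cos(a),np.sin(a),0]); x=np.array([0,0,-1.]); R=Ro.from_matrix(np.stack([x,y,np.cross(x,y)],1))
    d=A.inv().apply(np.array(p)-s["eef_pos"])
    print("t",round(s["clock"],2),"pos",np.round(s["eef_pos"],1),"w",round(s["width"],1),"F",np.round(s["force"],1)," shift tool",np.round(d,1), "turn(tool)",np.round((A.inv()*R).as_rotvec(degrees=True),2) if R is not None else "")
E
python3 - <<'E'
from h import *
print(rot().as_matrix().round(3)); goto([540,-200,420],yawy=180); goto([540,-200,420],yawy=0)
E
```

```text
[[-0.001  1.     0.   ]
 [-0.     0.    -1.   ]
 [-1.    -0.001  0.   ]]
t 0.15 pos [649.6   0.  255.6] w 85.3 F [-0.9  0.5 -0.2]  shift tool [-164.2 -109.8  200. ] turn(tool) [-1.8e+02 -1.3e-01  0.0e+00]
t 0.15 pos [649.6   0.  255.6] w 85.3 F [-0.9  0.5 -0.2]  shift tool [-164.2 -109.8  200. ] turn(tool) [0.   0.   0.08]
```

jog_arm --series '[[[0,0,0],[-50,0,0],-1],[[0,0,0],[-38,-25,40],-1],[[0,0,0],[-38,-25,40],-1],[[0,0,0],[-38,-25,40],-1],[[0,0,0],[0,-20,40],-1],[[0,0,0],[0,-15,40],-1],[[0,0,0],[0,0,0],-1]]'

```text
clock: 1.02
eef_pos: [537.9, -204.4, 420.4]
tool_rot: [-0.426, 1.568, -2.004]
force: [0.4, -0.4, -0.1]
width: 85.3
```

```bash
python3 - <<'E'
from h import *
goto([540,-200,420],yawy=0)
d=get_image("wrist"); save("b_wrist",d["img"]); np.savez("w1",**d)
d=get_image("side"); np.savez("s1",**d)
d=get_image("scene"); np.savez("c1",**d)
E
```

```text
t 1.02 pos [ 537.9 -204.4  420.4] w 85.3 F [ 0.4 -0.4 -0.1]  shift tool [ 0.4  2.1 -4.5] turn(tool) [-0.43  0.14  0.06]
```

View pics/b_wrist.png

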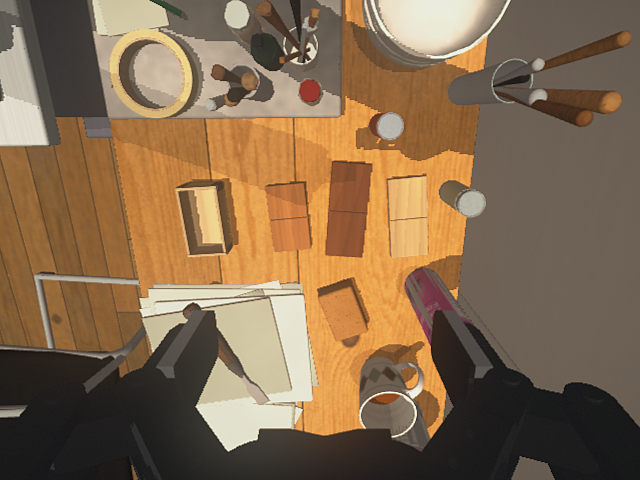

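The wrist view shows all three boards: short at (288,217), dark long at (348,208) and pale mid at (408,217). The box is at (205,218) and the sanding block at (343,308).

```bash
cat >> h.py <<'E'
def blobs(d,zlo,zhi,x0,x1,y0,y1,amin=300,pr=True):
    P=cloud(d); m=np.isfinite(P).all(2)&(P[...,2]>zlo)&(P[...,2]<zhi)&(P[...,0]>x0)&(P[...,0]<x1)&(P[...,1]>y0)&(P[...,1]<y1)
    m=cv2.morphologyEx(m.astype(np.uint8),cv2.MORPH_OPEN,np.ones((2,2)))
    n,l,st,_=cv2.connectedComponentsWithStats(m,connectivity=4); out=[]
    for i in range(1,n):
        if st[i,4]<amin: continue
        q=P[l==i]; q2=q[:,:2].astype(np.float32); r=cv2.minAreaRect(q2)
        c=np.array(r[0]);w,h=r[1];a=r[2]
        if w<h: w,h,a=h,w,a+90
        out.append((c,w,h,(a+90)%180-90,np.median(q[:,2])))
        if pr: print("c",c.round(1),"LxW",round(w,1),round(h,1),"ang",round((a+90)%180-90,2),"z",round(np.median(q[:,2]),1),"n",st[i,4],"px",st[i,:4].tolist(),"rgb",d["img"][l==i].mean(0).round())
    return out
E
python3 - <<'E'
from h import *
w=dict(np.load("w1.npz"))
print("boards");blobs(w,6,18,380,720,-400,-100)
print("box/sand");blobs(w,24,46,330,720,-420,-100)
print("bench z", np.nanmedian(cloud(w)[140:160,240:260,2]))
for n in("s1","c1","scene","side"):
    d=dict(np.load(n+".npz")); print(n); print("cradle bed");blobs(d,42,52,380,560,220,420,60); print("base");blobs(d,36,42,380,560,220,420,100); print("pins"); blobs(d,84,105,380,560,220,420,6); print("tray");blobs(d,33.5,60,350,450,60,240,20); print("grip");blobs(d,75,90,350,450,60,260,6)
E
```

```text
boards
c [ 572.9 -258.9] LxW 144.7 56.5 ang 85.57 z nan n 3629 px [327, 162, 46, 96] rgb [145.  87.  52.]
c [ 661.6 -269.3] LxW 126.7 50.8 ang -81.03 z nan n 3084 px [388, 176, 41, 83] rgb [233. 183. 114.]
c [ 485.5 -270.4] LxW 108.3 52.5 ang -82.93 z nan n 2559 px [266, 183, 47, 70] rgb [197. 121.  66.]
c [nan nan] LxW 0.0 0.0 ang 0.0 z nan n 401 px [226, 281, 79, 13] rgb [207. 195. 166.]
box/sand
c [ 441.9 -113.9] LxW 239.6 25.3 ang -0.15 z nan n 2741 px [168, 98, 175, 22] rgb [181. 159. 136.]
c [ 358.8 -270.6] LxW 115.5 71.7 ang -86.68 z nan n 1280 px [176, 184, 55, 74] rgb [141. 109.  74.]
c [ 570.5 -387.8] LxW 77.1 40.1 ang -26.15 z nan n 1049 px [319, 286, 45, 33] rgb [203. 132.  68.]
c [ 453.3 -302.5] LxW 233.2 181.9 ang 73.08 z nan n 2721 px [190, 289, 118, 36] rgb [209. 199. 172.]
bench z 0.4587439660443806
s1
cradle bed
c [437.6 322.5] LxW 80.4 74.1 ang 17.53 z nan n 897 px [335, 348, 45, 28] rgb [205. 198. 170.]
c [494.4 320.6] LxW 68.4 46.1 ang -60.77 z nan n 393 px [310, 350, 24, 27] rgb [200. 193. 166.]
c [389.5 311.9] LxW 54.3 24.1 ang 89.33 z 47.0 n 268 px [385, 353, 
[... 3783 characters left out ...]
3, 324, 8, 10] rgb [111. 108. 100.]
c [494.  247.8] LxW 91.6 10.2 ang 84.71 z nan n 53 px [326, 326, 8, 10] rgb [105. 102.  95.]
c [405.3 326.8] LxW 66.1 11.3 ang 76.3 z 88.9 n 69 px [378, 352, 9, 11] rgb [123. 119. 109.]
c [490.5 336.8] LxW 57.5 6.8 ang 82.8 z nan n 65 px [328, 354, 9, 10] rgb [119. 116. 107.]
tray
c [378.4 153.9] LxW 155.3 40.8 ang -85.46 z nan n 478 px [380, 292, 22, 45] rgb [113. 106.  91.]
c [437.4 134.2] LxW 48.8 6.4 ang 76.55 z 39.1 n 52 px [358, 301, 6, 12] rgb [126. 116.  92.]
grip
c [436.2 108.1] LxW 99.2 6.2 ang 83.17 z 76.1 n 33 px [359, 287, 6, 9] rgb [107. 100.  80.]
c [373.2 194.2] LxW 75.3 16.8 ang 80.21 z 81.4 n 104 px [393, 306, 10, 13] rgb [158. 108.  62.]
```

jog_arm --series '[[[0,0,0],[0,-12,-60],-1],[[0,0,0],[0,-12,-60],-1],[[0,0,0],[0,-12,-60],-1],[[0,0,0],[0,-12,-60],-1],[[0,0,0],[0,-12,-60],-1],[[0,0,0],[0,-12,-60],-1],[[0,0,0],[0,-12,-60],-1],[[0,0,0],[0,-12,-60],-1]]'

```text
clock: 2.17
eef_pos: [442.5, 283.4, 420.4]
tool_rot: [3.06, 1.57, 1.492]
force: [2.0, 0.3, -0.1]
width: 85.4
```

jog_arm --series '[[[0,0,0],[0,0,0],-1],[[0,0,0],[0,0,0],-1]]'

```text
clock: 2.42
eef_pos: [443.5, 280.5, 420.0]
tool_rot: [-0.483, 1.57, -2.052]
force: [0.5, 0.1, 0.4]
width: 85.2
```

```bash
cat >> h.py <<'E'
def rays(d,uv,z):
    f=240/np.tan(np.radians(d["fovy"]/2)); T=np.array(d["cam_to_world"]); uv=np.atleast_2d(uv)
    v=np.stack([(uv[:,0]-d["cx"])/f,-(uv[:,1]-d["cy"])/f,-np.ones(len(uv))],1)@T[:3,:3].T
    return T[:3,3]+v*((z-T[2,3])/v[:,2])[:,None]
def flat(d,zlo,zhi,ztop,x0,x1,y0,y1,amin=300):
    "top-face blobs by height; outline projected to plane ztop"
    P=cloud(d); P=np.nan_to_num(P,nan=-999)
    m=((P[...,2]>zlo)&(P[...,2]<zhi)&(P[...,0]>x0)&(P[...,0]<x1)&(P[...,1]>y0)&(P[...,1]<y1)).astype(np.uint8)
    m=cv2.morphologyEx(cv2.morphologyEx(m,cv2.MORPH_CLOSE,np.ones((3,3))),cv2.MORPH_OPEN,np.ones((5,5)) if amin>200 else np.ones((1,1)))
    for c in cv2.findContours(m,cv2.RETR_EXTERNAL,cv2.CHAIN_APPROX_NONE)[0]:
        if cv2.contourArea(c)<amin: continue
        q=rays(d,c[:,0].astype(float),ztop)[:,:2].astype(np.float32); r=cv2.minAreaRect(q); w,h=r[1];a=r[2]
        if w<h: w,h,a=h,w,a+90
        M=cv2.moments(q.reshape(-1,1,2)); print("rect c",np.round(r[0],1),"cen",np.round([M["m10"]/M["m00"],M["m01"]/M["m00"]],1),"LxW",round(w,1),round(h,1),"ang",round((a+90)%180-90,1),"px",cv2.boundingRect(c))
E
python3 - <<'E'
from h import *
w=dict(np.load("w1.npz"))
flat(w,6,18,12,400,720,-400,-160); print("box");flat(w,30,46,40,320,400,-340,-200)
goto([440,290,400],yawy=0)
d=get_image("wrist"); save("c_wrist",d["img"]); np.savez("w2",**d)
print("bed");flat(d,43,51,47,380,560,220,420); print("pins");flat(d,88,105,97,380,560,220,420,8)
print("base");flat(d,36,51,39,360,560,220,420)
print("grip");flat(d,76,90,83,340,450,60,260,20);print("tray");flat(d,45,60,49,340,430,60,260,60)
E
```

```text
rect c [ 484.  -264.3] cen [ 484.  -264.3] LxW 100.7 56.3 ang -85.1 px (266, 182, 45, 69)
rect c [ 658.2 -266.3] cen [ 658.5 -266. ] LxW 120.7 56.5 ang -85.3 px (387, 176, 41, 82)
rect c [ 570. -255.] cen [ 570. -255.] LxW 140.5 56.0 ang 85.7 px (326, 161, 46, 96)
box
rect c [ 360.3 -261.9] cen [ 347.8 -272.6] LxW 102.0 46.0 ang -86.9 px (176, 186, 44, 71)
t 2.42 pos [443.5 280.5 420. ] w 85.2 F [0.5 0.1 0.4]  shift tool [20.  -3.5 -9.5] turn(tool) [0.13 0.05 0.03]
bed
rect c [455.1 316.8] cen [455.2 316.8] LxW 149.8 48.4 ang 4.6 px (276, 129, 117, 47)
pins
rect c [418.3 278.4] cen [418.7 278.7] LxW 12.1 12.0 ang 89.3 px (299, 184, 11, 11)
rect c [496.9 285.7] cen [496.8 285.3] LxW 12.0 11.9 ang 0.1 px (365, 178, 11, 11)
rect c [413.  350.2] cen [412.9 350.2] LxW 12.1 12.1 ang 13.5 px (293, 121, 12, 12)
rect c [490.9 356.7] cen [490.9 356.4] LxW 12.4 11.9 ang 44.9 px (362, 115, 12, 12)
base
rect c [449.2 322.8] cen [451.1 319.7] LxW 180.1 116.3 ang 4.5 px (260, 105, 140, 91)
grip
rect c [441.3 150. ] cen [443.8 154.2] LxW 26.3 6.3 ang 57.8 px (320, 275, 10, 17)
rect c [377.8 212.8] cen [377.8 212.8] LxW 34.1 14.2 ang -85.8 px (268, 225, 13, 26)
tray
rect c [381.1 164.3] cen [382.7 146.7] LxW 129.1 34.5 ang -85.6 px (267, 219, 30, 86)
```

View pics/c_wrist.png

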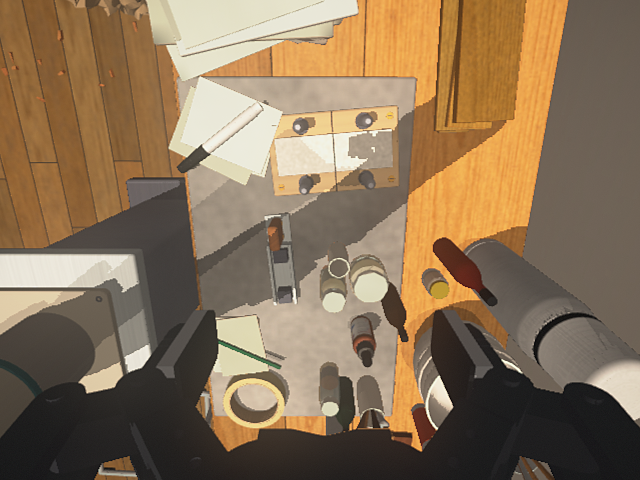

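The wrist view over the cradle gives its centre mark at about (335,153), four pins, and the tray with grip (274,235) and weights near (281,255) and (286,294). Next, the clearances around the boards and tray.

```bash
python3 - <<'E'
from h import *
w=dict(np.load("w1.npz")); P=np.nan_to_num(cloud(w),nan=-999)
for nm,(x0,x1,y0,y1) in dict(jar=(690,790,-340,-190),can=(640,800,-460,-300),nearlong=(540,690,-250,-130)).items():
    for z0,z1 in((15,40),(40,80),(80,130),(130,320)):
        m=(P[...,0]>x0)&(P[...,0]<x1)&(P[...,1]>y0)&(P[...,1]<y1)&(P[...,2]>z0)&(P[...,2]<z1)
        if m.sum()>5: print(nm,z0,m.sum(),"x",P[m][:,0].min().round(),P[m][:,0].max().round(),"y",P[m][:,1].min().round(),P[m][:,1].max().round(),"z",P[m][:,2].max().round())
d=dict(np.load("w2.npz")); 
c=d["img"][200:320,240:340]; save("tray",cv2.resize(c,None,fx=6,fy=5,interpolation=cv2.INTER_CUBIC))
print("weights");flat(d,48,56,51,340,430,60,260,30)
goto([570,-255,150],yawy=-4.3); print(read_state()["qpos"])
E
```

```text
jar 15 996 x 702.0 777.0 y -340.0 -190.0 z 40.0
jar 40 1925 x 702.0 777.0 y -340.0 -190.0 z 80.0
jar 80 3246 x 702.0 777.0 y -340.0 -190.0 z 130.0
jar 130 18558 x 773.0 777.0 y -340.0 -190.0 z 310.0
can 15 962 x 661.0 779.0 y -443.0 -300.0 z 40.0
can 40 1761 x 661.0 778.0 y -440.0 -300.0 z 80.0
can 80 2871 x 660.0 779.0 y -439.0 -300.0 z 130.0
can 130 10044 x 661.0 779.0 y -436.0 -300.0 z 314.0
nearlong 15 47 x 557.0 681.0 y -249.0 -131.0 z 39.0
nearlong 40 64 x 598.0 607.0 y -150.0 -130.0 z 80.0
nearlong 80 443 x 598.0 628.0 y -150.0 -130.0 z 94.0
weights
rect c [382.5 146.6] cen [382.9 145.6] LxW 91.6 33.8 ang -85.5 px (267, 244, 30, 61)
t 2.48 pos [444.1 279.5 420.1] w 85.1 F [0.  0.2 0.6]  shift tool [270.6 126.1 534.2] turn(tool) [4.29 0.06 0.01]
[-0.51414298  0.29924583 -0.13955813  1.60723839  0.04411025  1.23884163
 -0.6621535 ]
```

View pics/tray.png

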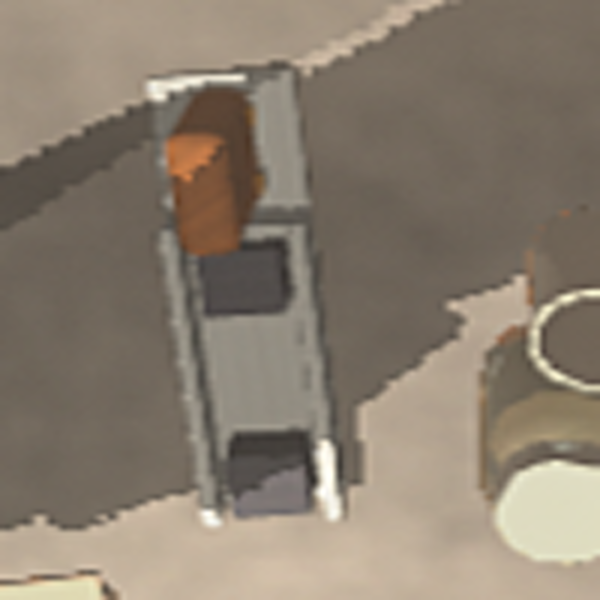

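The enlarged crop shows two weights, one against the cross wall (245,278) and one close to the lip (270,470), so the tray has to stay level while carried. First I'll fetch the long board.

jog_arm --series '[[[4.3,0,0],[0,14,59],-0.55],[[0,0,0],[0,18,58],-0.55],[[0,0,0],[0,18,58],-0.55],[[0,0,0],[0,18,58],-0.55],[[0,0,0],[0,18,58],-0.55],[[0,0,0],[0,18,58],-0.55],[[0,0,0],[0,18,58],-0.55],[[0,0,0],[0,18,58],-0.55]]'

```text
clock: 3.48
eef_pos: [552.5, -196.8, 420.7]
tool_rot: [1.0, 1.57, -0.649]
force: [1.9, 0.8, 0.5]
width: 66.4
```

jog_arm --series '[[[0,0,0],[50,18,58],-0.55],[[0,0,0],[55,10,10],-0.55],[[0,0,0],[55,0,0],-0.55],[[0,0,0],[55,0,0],-0.55],[[0,0,0],[55,0,0],-0.55],[[0,0,0],[0,0,0],-0.55],[[0,0,0],[0,0,0],-0.55]]'

```text
clock: 4.35
eef_pos: [574.1, -252.6, 162.6]
tool_rot: [1.12, 1.568, -0.527]
force: [-0.8, -0.2, 0.2]
width: 66.1
```

```bash
python3 - <<'E'
from h import *
goto([570,-255,60],yawy=-4.3); print(read_state()["qpos"])
d=get_image("wrist"); save("d_wrist",d["img"]); np.savez("w3",**d); flat(d,6,18,12,400,720,-400,-160)
E
```

```text
t 4.35 pos [ 574.1 -252.6  162.6] w 66.1 F [-0.8 -0.2  0.2]  shift tool [102.6  -4.2   2.6] turn(tool) [-0.08  0.08 -0.16]
[ 0.32161455  0.70358441  0.07886046  1.67648925 -0.07329281  0.76132228
  0.35826077]
rect c [ 551.5 -375. ] cen [ 552.4 -374.8] LxW 54.0 10.0 ang 17.5 px (282, 354, 58, 26)
rect c [ 484.7 -264.5] cen [ 484.3 -263.5] LxW 100.6 57.7 ang -85.1 px (156, 183, 103, 131)
rect c [ 658.3 -266.4] cen [ 658.7 -265.2] LxW 120.7 56.8 ang -84.9 px (392, 152, 86, 157)
rect c [ 570.  -255.3] cen [ 570.  -255.5] LxW 139.9 55.8 ang 85.7 px (280, 136, 79, 179)
```

View pics/d_wrist.png

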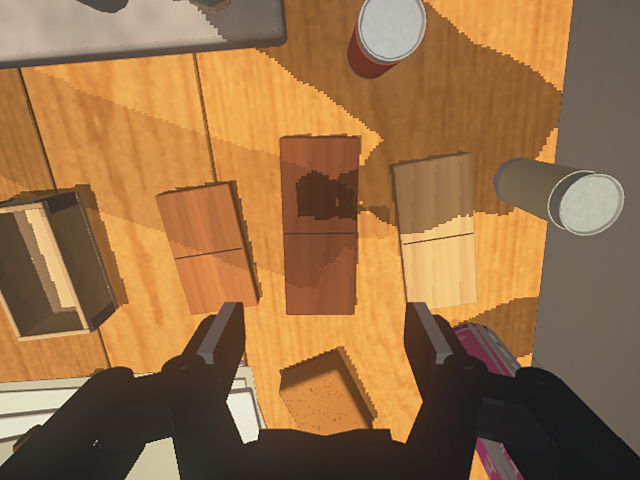

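The view confirms the dark board centred at (320,230), with clear gaps either side and the sanding block well behind. I'll descend.

jog_arm --series '[[[0,0,0],[35,-4,2.5],-0.55],[[0,0,0],[35,0,0],-0.55],[[0,0,0],[32,0,0],-0.55],[[0,0,0],[15,0,0],-0.55],[[0,0,0],[0,0,0],-0.55],[[0,0,0],[0,0,0],-0.55]]'

```text
clock: 5.15
eef_pos: [570.4, -253.8, 45.4]
tool_rot: [1.242, 1.568, -0.404]
force: [0.6, 0.5, 0.4]
width: 66.1
```

jog_arm --series '[[[0,0,0],[5,0,0],-0.55],[[0,0,0],[0,0,0],-0.55],[[0,0,0],[0,0,0],-0.55]]'

```text
clock: 5.52
eef_pos: [569.1, -253.2, 38.8]
tool_rot: [1.345, 1.571, -0.3]
force: [0.2, -0.4, 0.3]
width: 66.5
```

jog_arm --series '[[[0,0,0],[5,0,0],-0.55],[[0,0,0],[0,0,0],-0.55],[[0,0,0],[0,0,0],-0.55]]'

```text
clock: 5.9
eef_pos: [569.0, -253.2, 33.4]
tool_rot: [-1.889, 1.57, 2.748]
force: [0.3, 0.1, -0.8]
width: 66.2
```

jog_arm --series '[[[0,0,0],[5,0,0],-0.55],[[0,0,0],[0,0,0],-0.55],[[0,0,0],[0,0,0],-0.55]]'

```text
clock: 6.28
eef_pos: [569.0, -253.2, 28.5]
tool_rot: [-2.123, 1.571, 2.515]
force: [-0.5, 0.7, 0.3]
width: 66.3
```

jog_arm --series '[[[0,0,0],[3,0,0],-0.55],[[0,0,0],[0,0,0],-0.55],[[0,0,0],[0,0,0],-0.55]]'

```text
clock: 6.65
eef_pos: [569.0, -253.2, 25.5]
tool_rot: [-2.166, 1.571, 2.471]
force: [-0.4, 0.4, -0.0]
width: 66.0
```

jog_arm --series '[[[0,0,0],[3,0,0],-0.55],[[0,0,0],[0,0,0],-0.55],[[0,0,0],[0,0,0],-0.55]]'

```text
clock: 7.02
eef_pos: [569.0, -253.2, 22.5]
tool_rot: [-2.42, 1.571, 2.217]
force: [-0.8, 0.0, -0.3]
width: 66.2
```

jog_arm --series '[[[0,0,0],[0,0,0],1],[[0,0,0],[0,0,0],1],[[0,0,0],[0,0,0],1],[[0,0,0],[0,0,0],1],[[0,0,0],[0,0,0],1],[[0,0,0],[0,0,0],1]]'

```text
clock: 7.78
eef_pos: [569.4, -253.4, 23.1]
tool_rot: [1.321, 1.57, -0.325]
force: [-0.6, 0.6, 5.8]
width: 54.1
```

jog_arm --series '[[[0,0,0],[-20,0,0],1],[[0,0,0],[-50,0,0],1],[[0,0,0],[-50,0,0],1],[[0,0,0],[0,0,0],1],[[0,0,0],[0,0,0],1]]'

```text
clock: 8.4
eef_pos: [568.5, -252.9, 142.7]
tool_rot: [-2.104, 1.57, 2.534]
force: [0.5, -0.3, -2.1]
width: 54.0
```

```bash
python3 - <<'E'
from h import *
goto([455,317,250],yawy=94.8)
d=get_image("wrist"); save("e_wrist",d["img"]); d2=get_image("side"); save("e_side",d2["img"])
E
```

```text
t 8.4 pos [ 568.5 -252.9  142.7] w 54.0 F [ 0.5 -0.3 -2.1]  shift tool [-107.  -156.  -559.8] turn(tool) [-9.91e+01 -4.00e-02  1.00e-02]
```

View pics/e_wrist.png

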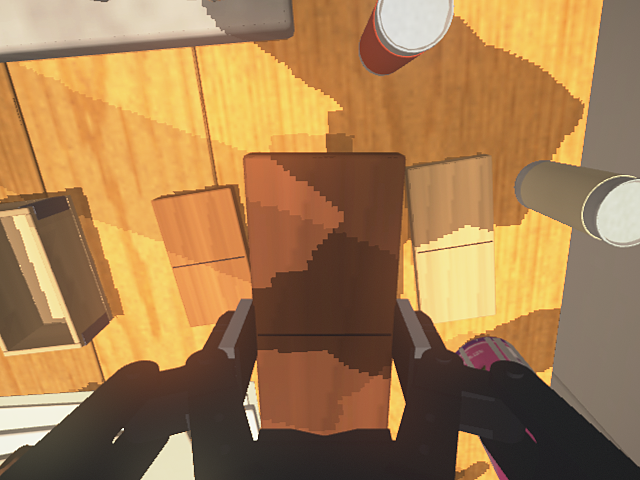

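The dark board hangs level in the jaws, its centre line at (325,335) about 2 mm off the finger centre. Now I'll lift, turn and carry it.

jog_arm --series '[[[-9.9,0,0],[-50,0,0],1],[[-9.9,0,0],[-50,0,0],1],[[-9.9,0,0],[-50,0,0],1],[[-9.9,0,0],[0,0,0],1],[[-9.9,0,0],[0,0,0],1],[[-9.9,0,0],[0,0,0],1],[[-9.9,0,0],[0,0,0],1],[[-9.9,0,0],[0,0,0],1]]'

```text
clock: 9.5
eef_pos: [568.3, -253.0, 290.7]
tool_rot: [2.942, 1.567, 2.684]
force: [0.0, -0.6, -0.3]
width: 54.1
```

jog_arm --series '[[[-9.9,0,0],[0,0,0],1],[[-9.9,0,0],[0,0,0],1],[[0,0,0],[0,58,-7],1],[[0,0,0],[0,58,-7],1],[[0,0,0],[0,58,-7],1],[[0,0,0],[0,58,-7],1],[[0,0,0],[0,58,-7],1],[[0,0,0],[0,58,-7],1]]'

```text
clock: 10.5
eef_pos: [497.5, 91.6, 291.4]
tool_rot: [3.126, 1.568, -3.076]
force: [0.2, 1.1, -1.1]
width: 54.4
```

jog_arm --series '[[[0,0,0],[0,58,-7],1],[[0,0,0],[0,58,-7],1],[[0,0,0],[0,58,-7],1],[[0,0,0],[30,56,-4],1],[[0,0,0],[30,0,0],1],[[0,0,0],[30,0,0],1],[[0,0,0],[0,0,0],1],[[0,0,0],[0,0,0],1]]'

```text
clock: 11.5
eef_pos: [455.3, 316.5, 203.4]
tool_rot: [1.991, 1.57, 2.073]
force: [0.2, 0.1, -0.6]
width: 54.3
```

```bash
python3 - <<'E'
from h import *
goto([453,317,110],yawy=94.8); print(read_state()["qpos"])
E
```

```text
t 11.5 pos [455.3 316.5 203.4] w 54.3 F [ 0.2  0.1 -0.6]  shift tool [93.4  0.6 -2.2] turn(tool) [-0.11 -0.01 -0.02]
[-0.37876415  0.5878793  -0.42514694  1.83508406  0.32794414  0.78812243
  0.67809473]
```

jog_arm --series '[[[0,0,0],[40,0.6,-2.2],1],[[0,0,0],[33,0,0],1],[[0,0,0],[0,0,0],1],[[0,0,0],[0,0,0],1]]'

```text
clock: 12.0
eef_pos: [453.9, 317.6, 131.9]
tool_rot: [0.629, 1.568, 0.71]
force: [0.4, 0.5, 0.0]
width: 54.0
```

```bash
python3 - <<'E'
from h import *
goto([453,317,110],yawy=94.8)
a=get_image("side"); b=get_image("wrist")
c=cv2.resize(a["img"][270:420,260:460],(800,600),interpolation=cv2.INTER_CUBIC)
save("f",np.hstack([cv2.resize(c,(400,300)),cv2.resize(b["img"],(400,300))])); np.savez("w4",**b)
print("pins"); flat(b,88,105,97,380,560,220,420,6); print("board");flat(b,112,130,118,380,560,220,420,100)
E
```

```text
t 12.0 pos [453.9 317.6 131.9] w 54.0 F [0.4 0.5 0. ]  shift tool [21.9 -0.6 -1. ] turn(tool) [-0.12  0.14 -0.1 ]
pins
rect c [488.9 354. ] cen [490.3 354.8] LxW 13.1 3.1 ang 20.8 px (392, 360, 8, 23)
rect c [494.4 286.6] cen [495.7 286. ] LxW 13.4 2.8 ang -11.5 px (250, 360, 8, 23)
rect c [409.1 350.2] cen [409.3 349.8] LxW 13.1 7.2 ang 8.4 px (402, 199, 18, 31)
rect c [415.2 276.8] cen [415.4 277.3] LxW 13.1 8.4 ang 4.6 px (227, 199, 21, 31)
board
rect c [446.9 316.3] cen [445.7 316.5] LxW 124.7 88.7 ang 4.6 px (214, 152, 220, 283)
```

View pics/f.png

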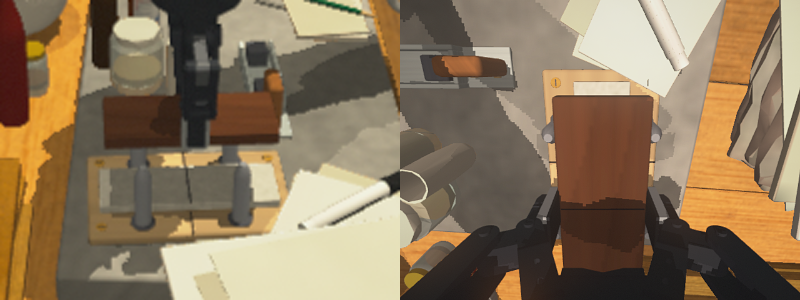

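Left half: the board hangs level over the pins. Right half: the near pins (547,130) and (655,132) show symmetrically beside the board, so it can go down.

jog_arm --series '[[[0,0,0],[20,-0.5,-0.7],1],[[0,0,0],[12,0,0],1],[[0,0,0],[8,0,0],1],[[0,0,0],[0,0,0],1]]'

```text
clock: 12.6
eef_pos: [452.1, 316.2, 89.9]
tool_rot: [-2.555, 1.57, -2.473]
force: [0.2, 0.9, -0.8]
width: 54.1
```

jog_arm --series '[[[0,0,0],[8,0,0],1],[[0,0,0],[6,0,0],1],[[0,0,0],[4,0,0],1],[[0,0,0],[0,0,0],1]]'

```text
clock: 13.1
eef_pos: [452.0, 316.1, 71.8]
tool_rot: [-2.515, 1.57, -2.433]
force: [-0.3, 0.8, -1.2]
width: 54.2
```

jog_arm --series '[[[0,0,0],[2,0,0],1],[[0,0,0],[0,0,0],1],[[0,0,0],[0,0,0],1]]'

```text
clock: 13.48
eef_pos: [452.2, 316.2, 70.2]
tool_rot: [0.668, 1.571, 0.75]
force: [0.0, -1.0, -1.1]
width: 54.2
```

jog_arm --series '[[[0,0,0],[1.5,0,0],1],[[0,0,0],[0,0,0],1],[[0,0,0],[0,0,0],1]]'

```text
clock: 13.85
eef_pos: [452.3, 316.3, 70.1]
tool_rot: [-0.053, 1.57, 0.029]
force: [-2.1, -2.3, 11.8]
width: 54.2
```

jog_arm --series '[[[0,0,0],[0,0,0],-0.55],[[0,0,0],[0,0,0],-0.55],[[0,0,0],[0,0,0],-0.55],[[0,0,0],[-30,0,0],-0.55],[[0,0,0],[-20,0,0],-0.55],[[0,0,0],[0,0,0],1],[[0,0,0],[0,0,0],1],[[0,0,0],[0,0,0],1]]'

```text
clock: 14.85
eef_pos: [451.7, 315.8, 117.7]
tool_rot: [-2.558, 1.569, -2.476]
force: [-0.1, 0.2, 0.3]
width: 11.9
```

jog_arm --series '[[[0,0,0],[0,0,0],1],[[0,0,0],[0,0,0],1],[[0,0,0],[0,0,0],1]]'

```text
clock: 15.22
eef_pos: [452.1, 316.2, 118.5]
tool_rot: [-2.86, 1.571, -2.778]
force: [0.1, -0.1, -0.1]
width: 0.3
```

```bash
python3 - <<'E'
from h import *
goto([455,317,90],yawy=94.8)
b=get_image("wrist"); save("g",b["img"]);print("board");flat(b,54,64,59,370,570,240,420,100)
b=get_image("scene"); flat(b,54,64,59,370,570,240,420,100)
E
```

```text
t 15.22 pos [452.1 316.2 118.5] w 0.3 F [ 0.1 -0.1 -0.1]  shift tool [28.5  0.6  2.9] turn(tool) [-0.1  -0.01  0.  ]
board
rect c [487.1 354.7] cen [486.4 354.4] LxW 13.7 11.3 ang -68.1 px (378, 335, 27, 21)
rect c [408.7 346.1] cen [407.7 345.8] LxW 13.2 6.6 ang -41.0 px (385, 195, 24, 24)
rect c [440.8 307.5] cen [429.2 313.1] LxW 114.6 70.5 ang 4.7 px (243, 144, 142, 212)
rect c [450.4 317.4] cen [440.5 317.2] LxW 145.0 85.6 ang 4.5 px (169, 281, 47, 42)
```

jog_arm --series '[[[0,0,0],[20,0.6,2.9],1],[[0,0,0],[10,0,0],1],[[0,0,0],[2,0,0],1],[[0,0,0],[0,0,0],1]]'

```text
clock: 15.82
eef_pos: [454.8, 317.1, 86.3]
tool_rot: [-2.74, 1.57, -2.657]
force: [-0.4, 0.5, -0.1]
width: 0.1
```

jog_arm --series '[[[0,0,0],[1.5,0,0],1],[[0,0,0],[0,0,0],1],[[0,0,0],[0,0,0],1]]'

```text
clock: 16.2
eef_pos: [455.2, 317.1, 85.4]
tool_rot: [0.476, 1.57, 0.558]
force: [0.4, -0.0, -0.2]
width: -0.0
```

jog_arm --series '[[[0,0,0],[1.5,0,0],1],[[0,0,0],[0,0,0],1],[[0,0,0],[0,0,0],1]]'

```text
clock: 16.58
eef_pos: [455.2, 317.2, 84.1]
tool_rot: [0.37, 1.57, 0.452]
force: [-1.0, -0.5, 5.6]
width: -0.1
```

jog_arm --series '[[[0,0,0],[0.7,0,0],1],[[0,0,0],[0,0,0],1],[[0,0,0],[0,0,0],1],[[0,0,0],[0,0,0],1],[[0,0,0],[0,0,0],1]]'

```text
clock: 17.2
eef_pos: [455.2, 317.2, 84.1]
tool_rot: [0.073, 1.57, 0.155]
force: [-1.7, -1.5, 10.8]
width: 0.2
```

jog_arm --series '[[[0,0,0],[-50,0,0],1],[[0,0,0],[-60,0,0],-0.55],[[0,0,0],[-60,0,0],-0.55],[[0,0,0],[-60,0,0],-0.55],[[0,0,0],[0,0,0],-0.55],[[0,0,0],[0,0,0],-0.55]]'

```text
clock: 17.95
eef_pos: [454.8, 316.5, 312.5]
tool_rot: [-2.058, 1.57, -1.977]
force: [-0.5, -0.6, -0.8]
width: 65.9
```

```bash
python3 - <<'E'
from h import *
goto([657,-275,200],yawy=-94.7)
goto([657,-275,200],yawy=4.8)
b=get_image("wrist"); print("board");flat(b,54,64,59,370,570,240,420,100); print("tray grip");flat(b,76,90,83,340,430,150,260,20)
E
```

```text
t 17.95 pos [454.8 316.5 312.5] w 65.9 F [-0.5 -0.6 -0.8]  shift tool [ 112.8 -606.   153.3] turn(tool) [-1.7062e+02 -6.0000e-02 -3.0000e-02]
t 17.95 pos [454.8 316.5 312.5] w 65.9 F [-0.5 -0.6 -0.8]  shift tool [ 112.8 -606.   153.3] turn(tool) [8.988e+01 1.000e-02 5.000e-02]
board
rect c [452.5 316.8] cen [452.8 316. ] LxW 138.8 84.9 ang 4.7 px (285, 128, 82, 136)
tray grip
rect c [376.4 212.5] cen [376.4 212.5] LxW 34.0 13.4 ang -85.4 px (196, 103, 39, 17)
```

jog_arm --series '[[[10,0,0],[0,0,0],-0.6],[[10,0,0],[0,0,0],-0.6],[[10,0,0],[0,0,0],-0.6],[[10,0,0],[0,0,0],-0.6],[[10,0,0],[0,0,0],-0.6],[[10,0,0],[0,0,0],-0.6],[[10,0,0],[0,0,0],-0.6],[[10,0,0],[0,0,0],-0.6]]'

```text
clock: 19.0
eef_pos: [454.3, 316.4, 310.8]
tool_rot: [-1.133, 1.567, -2.453]
force: [-0.2, 0.1, 0.2]
width: 68.5
```

jog_arm --series '[[[9.8,0,0],[0,0,0],-0.6],[[0,0,0],[0,-5,56],-0.6],[[0,0,0],[0,-5,56],-0.6],[[0,0,0],[0,-5,56],-0.6],[[0,0,0],[0,-5,56],-0.6],[[0,0,0],[0,-5,56],-0.6],[[0,0,0],[0,-5,56],-0.6],[[0,0,0],[0,-5,56],-0.6]]'

```text
clock: 20.0
eef_pos: [452.6, -78.2, 311.4]
tool_rot: [-1.688, 1.568, 3.11]
force: [1.0, 0.6, -0.3]
width: 68.4
```

jog_arm --series '[[[0,0,0],[0,-5,56],-0.6],[[0,0,0],[0,48,39],-0.6],[[0,0,0],[0,48,39],-0.6],[[0,0,0],[0,48,39],-0.6],[[0,0,0],[0,48,39],-0.6],[[0,0,0],[50,0,0],-0.6],[[0,0,0],[50,0,0],-0.6],[[0,0,0],[0,0,0],-0.6]]'

```text
clock: 21.0
eef_pos: [654.2, -270.1, 206.1]
tool_rot: [-2.003, 1.557, 2.795]
force: [-1.0, -0.9, 0.5]
width: 68.2
```

```bash
python3 - <<'E'
from h import *
goto([658.8,-272.4,45],yawy=4.9);goto([658.8,-272.4,24],yawy=4.9)
b=get_image("wrist"); flat(b,6,18,12,400,720,-400,-160)
P=np.nan_to_num(cloud(b),nan=-999); m=(P[...,2]>15)&(P[...,2]<90)&(P[...,0]>690)&(P[...,0]<760)&(P[...,1]>-290)&(P[...,1]<-190)
print(P[m].min(0),P[m].max(0), P[m&(P[...,0]<715)].min(0),P[m&(P[...,0]<715)].max(0)) if m.any() else 0
E
```

```text
t 21.0 pos [ 654.2 -270.1  206.1] w 68.2 F [-1.  -0.9  0.5]  shift tool [161.    6.4   3.6] turn(tool) [ 0.   -0.33  0.71]
t 21.0 pos [ 654.2 -270.1  206.1] w 68.2 F [-1.  -0.9  0.5]  shift tool [182.    6.6   3.7] turn(tool) [ 0.   -0.33  0.71]
rect c [ 454.  -372.8] cen [ 460.3 -374.8] LxW 104.3 33.0 ang -12.4 px (50, 296, 110, 36)
rect c [ 659.  -266.5] cen [ 659.1 -266.6] LxW 119.9 55.8 ang -84.9 px (301, 140, 68, 137)
rect c [ 485.2 -264.5] cen [ 485.  -264.4] LxW 99.0 58.9 ang -85.1 px (87, 132, 85, 116)
[ 702.18468011 -245.89834822   15.03763126] [ 736.28270893 -211.68118587   87.08590995] [ 702.18468011 -244.69654059   15.03763126] [ 714.99890544 -212.36399127   87.08590995]
```

jog_arm --series '[[[0,0,0],[50,2,1],-0.5],[[0,0,0],[50,0,0],-0.5],[[0,0,0],[45,0,0],-0.5],[[0,0,0],[0,0,0],-0.5],[[0,0,0],[0,0,0],-0.5]]'

```text
clock: 21.68
eef_pos: [662.3, -273.5, 71.2]
tool_rot: [1.074, 1.566, -0.412]
force: [1.5, -0.6, 1.2]
width: 64.1
```

```bash
python3 - <<'E'
from h import *
goto([659.2,-272.4,24.5],yawy=4.9)
E
```

```text
t 21.68 pos [ 662.3 -273.5   71.2] w 64.1 F [ 1.5 -0.6  1.2]  shift tool [46.7 -3.2 -1.5] turn(tool) [-0.    0.14 -0.26]
```

jog_arm --series '[[[0,0,0],[20,-2.5,-1],-0.5],[[0,0,0],[0,0,0],-0.5],[[0,0,0],[0,0,0],-0.5]]'

```text
clock: 22.05
eef_pos: [657.7, -271.9, 48.3]
tool_rot: [1.132, 1.57, -0.354]
force: [0.3, 0.1, 1.1]
width: 64.0
```

jog_arm --series '[[[0,0,0],[10,0,0],-0.5],[[0,0,0],[0,0,0],-0.5],[[0,0,0],[0,0,0],-0.5]]'

```text
clock: 22.42
eef_pos: [657.5, -271.8, 37.8]
tool_rot: [-2.157, 1.571, 2.641]
force: [0.4, 0.2, -0.5]
width: 63.8
```

```bash
python3 - <<'E'
from h import *
goto([659.2,-272.4,24.5],yawy=4.9)
E
```

```text
t 22.43 pos [ 657.5 -271.8   37.8] w 63.8 F [ 0.4  0.2 -0.5]  shift tool [13.3  1.6  0.7] turn(tool) [-0.   -0.01  0.01]
```

jog_arm --series '[[[0,0,0],[9,1.6,0.7],-0.5],[[0,0,0],[4.5,0,0],-0.5],[[0,0,0],[0,0,0],-0.5],[[0,0,0],[0,0,0],-0.5]]'

```text
clock: 22.92
eef_pos: [659.2, -272.4, 24.4]
tool_rot: [-2.678, 1.571, 2.12]
force: [-0.2, 0.6, 0.1]
width: 63.8
```

jog_arm --series '[[[0,0,0],[0,0,0],1],[[0,0,0],[0,0,0],1],[[0,0,0],[0,0,0],1],[[0,0,0],[0,0,0],1],[[0,0,0],[0,0,0],1]]'

```text
clock: 23.55
eef_pos: [659.8, -272.6, 25.1]
tool_rot: [1.143, 1.569, -0.343]
force: [-0.5, 1.0, 5.6]
width: 54.1
```

jog_arm --series '[[[0,0,0],[-20,0,0],1],[[0,0,0],[-55,0,0],1],[[0,0,0],[-55,0,0],1],[[0,0,0],[-55,0,0],1],[[0,0,0],[-55,0,0],1],[[0,0,0],[-30,0,0],1],[[0,0,0],[0,0,0],1]]'

```text
clock: 24.42
eef_pos: [660.3, -272.9, 298.4]
tool_rot: [1.121, 1.564, -0.365]
force: [-0.3, 0.1, -0.2]
width: 54.0
```

```bash
python3 - <<'E'
from h import *
goto([461,317.5,290],yawy=94.8)
b=get_image("wrist"); save("i_wrist",b["img"])
E
```

```text
t 24.43 pos [ 660.3 -272.9  298.4] w 54.0 F [-0.3  0.1 -0.2]  shift tool [   5.9 -148.2 -605.3] turn(tool) [-89.91   0.38  -0.13]
```

jog_arm --series '[[[0,0,0],[0,-50,-4],1],[[0,0,0],[0,-50,-4],1],[[0,0,0],[0,-50,-4],1],[[0,0,0],[0,-49,-4],1],[[-10,0,0],[0,0,0],1],[[-10,0,0],[0,0,0],1],[[-10,0,0],[0,0,0],1],[[-10,0,0],[0,0,0],1]]'

```text
clock: 25.48
eef_pos: [458.3, -272.7, 292.7]
tool_rot: [-2.881, 1.567, 2.621]
force: [-1.4, 0.3, -0.9]
width: 54.1
```

jog_arm --series '[[[-10,0,0],[0,0,0],1],[[-10,0,0],[0,0,0],1],[[-10,0,0],[0,0,0],1],[[-10,0,0],[0,0,0],1],[[-9.9,0,0],[0,0,0],1],[[0,0,0],[0,58.8,-5],1],[[0,0,0],[0,58.8,-5],1],[[0,0,0],[0,58.8,-5],1]]'

```text
clock: 26.48
eef_pos: [428.1, -97.0, 293.0]
tool_rot: [2.689, 1.568, 2.772]
force: [0.8, 0.8, -1.8]
width: 53.9
```

jog_arm --series '[[[0,0,0],[0,58.8,-5],1],[[0,0,0],[0,58.8,-5],1],[[0,0,0],[0,58.8,-5],1],[[0,0,0],[0,58.8,-5],1],[[0,0,0],[0,58.8,-5],1],[[0,0,0],[0,58.8,-5],1],[[0,0,0],[0,58.8,-5],1]]'

```text
clock: 27.35
eef_pos: [359.2, 309.1, 293.1]
tool_rot: [-2.447, 1.568, -2.363]
force: [1.1, 0.4, -0.3]
width: 54.0
```

jog_arm --series '[[[0,0,0],[50,0,0],1],[[0,0,0],[50,0,0],1],[[0,0,0],[40,0,0],1],[[0,0,0],[0,0,0],1],[[0,0,0],[0,0,0],1]]'

```text
clock: 27.98
eef_pos: [360.5, 308.6, 155.0]
tool_rot: [1.929, 1.57, 2.013]
force: [0.4, -0.2, 0.2]
width: 54.1
```

```bash
python3 - <<'E'
from h import *
goto([461,317.5,125],yawy=94.8)
E
```

```text
t 27.98 pos [360.5 308.6 155. ] w 54.1 F [ 0.4 -0.2  0.2]  shift tool [ 30.    0.4 100.9] turn(tool) [ 0.02 -0.01 -0.02]
```

jog_arm --series '[[[0,0,0],[0,0,50],1],[[0,0,0],[0,0.4,51],1],[[0,0,0],[25,0,0],1],[[0,0,0],[0,0,0],1],[[0,0,0],[0,0,0],1]]'

```text
clock: 28.6
eef_pos: [461.0, 317.7, 131.0]
tool_rot: [0.757, 1.569, 0.841]
force: [0.2, -0.3, 0.1]
width: 54.4
```

```bash
python3 - <<'E'
from h import *
goto([461,317.5,85],yawy=94.8)
E
```

```text
t 28.6 pos [461.  317.7 131. ] w 54.4 F [ 0.2 -0.3  0.1]  shift tool [46.  -0.3 -0.1] turn(tool) [ 0.04  0.07 -0.06]
```

jog_arm --series '[[[0,0,0],[20,-0.3,0],1],[[0,0,0],[10,0,0],1],[[0,0,0],[8,0,0],1],[[0,0,0],[0,0,0],1]]'

```text
clock: 29.1
eef_pos: [460.9, 316.9, 91.4]
tool_rot: [-2.611, 1.57, -2.527]
force: [0.2, 0.2, -0.6]
width: 54.2
```

jog_arm --series '[[[0,0,0],[5,0,0],1],[[0,0,0],[2.5,0,0],1],[[0,0,0],[0,0,0],1],[[0,0,0],[0,0,0],1]]'

```text
clock: 29.6
eef_pos: [461.3, 317.0, 84.1]
tool_rot: [0.627, 1.57, 0.71]
force: [-0.4, -1.0, 1.1]
width: 54.0
```

jog_arm --series '[[[0,0,0],[1.5,0,0],1],[[0,0,0],[0,0,0],1],[[0,0,0],[0,0,0],1]]'

```text
clock: 29.98
eef_pos: [461.3, 317.0, 84.0]
tool_rot: [-0.142, 1.57, -0.059]
force: [-2.1, -2.4, 14.7]
width: 54.3
```

jog_arm --series '[[[0,0,0],[0,0,0],-0.55],[[0,0,0],[0,0,0],-0.55],[[0,0,0],[0,0,0],-0.55],[[0,0,0],[-30,0,0],-0.55],[[0,0,0],[-20,0,0],-0.55],[[0,0,0],[0,0,-6],1],[[0,0,0],[0,0,0],1],[[0,0,0],[0,0,0],1]]'

```text
clock: 30.98
eef_pos: [454.7, 316.0, 131.5]
tool_rot: [-2.56, 1.569, -2.476]
force: [0.3, 0.2, -0.4]
width: 11.7
```

jog_arm --series '[[[0,0,0],[0,0,0],1],[[0,0,0],[0,0,0],1],[[0,0,0],[0,0,0],1]]'

```text
clock: 31.35
eef_pos: [455.2, 316.4, 132.3]
tool_rot: [-2.751, 1.571, -2.667]
force: [0.9, 0.2, 0.1]
width: 0.1
```

jog_arm --series '[[[0,0,0],[20,0,0],1],[[0,0,0],[12,0,0],1],[[0,0,0],[0,0,0],1],[[0,0,0],[0,0,0],1]]'

```text
clock: 31.85
eef_pos: [455.4, 316.6, 100.7]
tool_rot: [0.845, 1.57, 0.929]
force: [-0.9, -0.4, -0.3]
width: 0.1
```

jog_arm --series '[[[0,0,0],[3,0,0],1],[[0,0,0],[1,0,0],1],[[0,0,0],[0,0,0],1],[[0,0,0],[0,0,0],1]]'

```text
clock: 32.35
eef_pos: [455.3, 316.4, 96.5]
tool_rot: [0.807, 1.571, 0.891]
force: [0.4, -0.4, 0.5]
width: 0.4
```

jog_arm --series '[[[0,0,0],[1.2,0,0],1],[[0,0,0],[0,0,0],1],[[0,0,0],[0,0,0],1],[[0,0,0],[0,0,0],1],[[0,0,0],[0,0,0],1]]'

```text
clock: 32.98
eef_pos: [455.3, 316.5, 96.1]
tool_rot: [-0.001, 1.57, 0.083]
force: [-1.1, -1.8, 6.9]
width: -0.3
```

jog_arm --series '[[[0,0,0],[0.5,0,0],1],[[0,0,0],[0,0,0],1],[[0,0,0],[0,0,0],1],[[0,0,0],[0,0,0],1]]'

```text
clock: 33.48
eef_pos: [455.3, 316.5, 96.1]
tool_rot: [-0.114, 1.57, -0.03]
force: [-2.3, -2.3, 11.7]
width: -0.2
```

jog_arm --series '[[[0,0,0],[-54,0,0],1],[[0,0,0],[-54,0,0],-0.55],[[0,0,0],[-54,0,0],-0.55],[[0,0,0],[-54,0,0],-0.55],[[0,0,0],[0,0,0],-0.55],[[0,0,0],[0,0,0],-0.55]]'

```text
clock: 34.22
eef_pos: [454.9, 315.8, 310.3]
tool_rot: [-2.028, 1.57, -1.944]
force: [-0.1, -0.3, -0.2]
width: 66.0
```

```bash
python3 - <<'E'
from h import *
b=get_image("wrist"); save("j_wrist",b["img"]); print("mid");flat(b,66,76,71,370,570,240,420,100);print("long+");flat(b,54,76,59,370,570,240,420,100)
goto([484.6,-264.5,26],yawy=4.9)
E
```

```text
mid
rect c [453.8 316.7] cen [454.  316.2] LxW 118.6 85.0 ang 4.7 px (284, 141, 85, 120)
long+
rect c [452.7 316.7] cen [453.4 316.2] LxW 139.2 87.8 ang 4.8 px (284, 128, 85, 137)
t 34.27 pos [454.7 315.6 309.5] w 66.2 F [-0.5 -0.2 -0.4]  shift tool [ 284.5 -580.1  -18.1] turn(tool) [ 8.989e+01 -2.000e-02  1.600e-01]
```

jog_arm --series '[[[10,0,0],[0,0,0],-0.55],[[10,0,0],[0,0,0],-0.55],[[10,0,0],[0,0,0],-0.55],[[10,0,0],[0,0,0],-0.55],[[10,0,0],[0,0,0],-0.55],[[10,0,0],[0,0,0],-0.55],[[10,0,0],[0,0,0],-0.55],[[10,0,0],[0,0,0],-0.55]]'

```text
clock: 35.28
eef_pos: [454.5, 315.7, 308.7]
tool_rot: [-1.137, 1.567, -2.455]
force: [0.1, -0.7, -0.7]
width: 66.1
```

jog_arm --series '[[[9.9,0,0],[0,0,0],-0.55],[[0,0,0],[0,-2,58],-0.55],[[0,0,0],[0,-2,58],-0.55],[[0,0,0],[0,-2,58],-0.55],[[0,0,0],[0,-2,58],-0.55],[[0,0,0],[0,-2,58],-0.55],[[0,0,0],[0,-2,58],-0.55],[[0,0,0],[0,-2,58],-0.55]]'

```text
clock: 36.28
eef_pos: [475.0, -91.1, 309.2]
tool_rot: [-1.741, 1.568, 3.057]
force: [0.7, -0.1, -0.7]
width: 66.1
```

jog_arm --series '[[[0,0,0],[0,-2,58],-0.55],[[0,0,0],[0,-2,58],-0.55],[[0,0,0],[0,-2,58],-0.55],[[0,0,0],[50,0,0],-0.55],[[0,0,0],[50,0,0],-0.55],[[0,0,0],[0,0,0],-0.55],[[0,0,0],[0,0,0],-0.55]]'

```text
clock: 37.15
eef_pos: [485.4, -263.4, 211.4]
tool_rot: [0.652, 1.57, -0.833]
force: [-0.3, 0.3, 1.1]
width: 66.1
```

```bash
python3 - <<'E'
from h import *
b=get_image("wrist"); flat(b,6,18,12,400,720,-400,-160); print("box");flat(b,33,46,40,300,430,-340,-200,100); save("k_wrist",b["img"])
goto([484.6,-264.5,26],yawy=4.9)
E
```

```text
rect c [ 671.1 -362.8] cen [ 670.3 -361.5] LxW 50.5 19.4 ang 53.1 px (490, 313, 42, 36)
rect c [ 459.5 -371.8] cen [ 461.6 -373.3] LxW 84.8 14.5 ang -0.8 px (245, 313, 88, 17)
rect c [ 483.6 -264.8] cen [ 483.5 -264.4] LxW 100.2 55.8 ang -85.1 px (290, 156, 67, 112)
box
rect c [ 366.5 -262.4] cen [ 366.2 -262.3] LxW 100.6 58.7 ang -87.0 px (132, 142, 86, 126)
t 37.2 pos [ 485.9 -263.6  212.2] w 66.6 F [ 0.1 -0.2  1.4]  shift tool [186.1  -1.7   0.6] turn(tool) [ 0.02  0.08 -0.12]
```

jog_arm --series '[[[0,0,0],[50,-1.8,1],-0.55],[[0,0,0],[50,0,0],-0.55],[[0,0,0],[45,0,0],-0.55],[[0,0,0],[20,0,0],-0.55],[[0,0,0],[0,0,0],-0.55],[[0,0,0],[0,0,0],-0.55]]'

```text
clock: 37.95
eef_pos: [484.7, -265.0, 47.6]
tool_rot: [1.017, 1.567, -0.468]
force: [0.2, 0.2, 0.2]
width: 66.1
```

```bash
python3 - <<'E'
from h import *
goto([484,-264.6,26],yawy=4.9)
E
```

```text
t 37.95 pos [ 484.7 -265.    47.6] w 66.1 F [0.2 0.2 0.2]  shift tool [21.6 -0.7 -0.5] turn(tool) [ 0.    0.11 -0.17]
```

jog_arm --series '[[[0,0,0],[15,-0.3,0],-0.55],[[0,0,0],[5,0,0],-0.55],[[0,0,0],[0,0,0],-0.55],[[0,0,0],[0,0,0],-0.55]]'

```text
clock: 38.45
eef_pos: [482.9, -264.4, 25.8]
tool_rot: [1.485, 1.571, -0.0]
force: [-0.5, 0.5, 0.4]
width: 66.3
```

jog_arm --series '[[[0,0,0],[0,0,0],1],[[0,0,0],[0,0,0],1],[[0,0,0],[0,0,0],1],[[0,0,0],[0,0,0],1],[[0,0,0],[0,0,0],1]]'

```text
clock: 39.08
eef_pos: [483.0, -264.5, 26.5]
tool_rot: [1.077, 1.57, -0.408]
force: [-1.1, 0.8, 5.5]
width: 53.7
```

jog_arm --series '[[[0,0,0],[-20,0,0],1],[[0,0,0],[-55,0,0],1],[[0,0,0],[-55,0,0],1],[[0,0,0],[-55,0,0],1],[[0,0,0],[-55,0,0],1],[[-10,0,0],[-30,0,0],1],[[-10,0,0],[0,0,0],1],[[-10,0,0],[0,0,0],1]]'

```text
clock: 40.08
eef_pos: [482.7, -264.3, 296.4]
tool_rot: [0.377, 1.57, -0.579]
force: [0.6, 0.5, -1.3]
width: 53.7
```

jog_arm --series '[[[-10,0,0],[0,0,0],1],[[-10,0,0],[0,0,0],1],[[-10,0,0],[0,0,0],1],[[-10,0,0],[0,0,0],1],[[-10,0,0],[0,0,0],1],[[-9.9,0,0],[0,0,0],1],[[0,0,0],[0,0,0],1]]'

```text
clock: 40.95
eef_pos: [482.5, -264.5, 295.6]
tool_rot: [2.086, 1.57, 2.168]
force: [-0.2, 0.2, -0.7]
width: 53.8
```

```bash
python3 - <<'E'
from h import *
goto([455,317.3,125],yawy=94.8)
E
```

```text
t 40.95 pos [ 482.5 -264.5  295.6] w 53.8 F [-0.2  0.2 -0.7]  shift tool [170.8 582.   20.2] turn(tool) [-0.12 -0.01 -0.02]
```

jog_arm --series '[[[0,0,0],[0,58,2],1],[[0,0,0],[0,58,2],1],[[0,0,0],[0,58,2],1],[[0,0,0],[0,58,2],1],[[0,0,0],[0,58,2],1],[[0,0,0],[0,58,2],1],[[0,0,0],[0,58,2],1],[[0,0,0],[0,58,2],1]]'

```text
clock: 41.95
eef_pos: [459.7, 200.9, 295.9]
tool_rot: [-0.418, 1.57, -0.338]
force: [1.3, 0.2, -0.3]
width: 53.8
```

jog_arm --series '[[[0,0,0],[0,58,2],1],[[0,0,0],[0,58,2],1],[[0,0,0],[0,2,0],1],[[0,0,0],[50,0,0],1],[[0,0,0],[50,0,0],1],[[0,0,0],[50,0,0],1],[[0,0,0],[0,0,0],1],[[0,0,0],[0,0,0],1]]'

```text
clock: 42.95
eef_pos: [455.0, 317.6, 147.3]
tool_rot: [0.475, 1.569, 0.557]
force: [0.0, -0.4, -0.2]
width: 53.8
```

```bash
python3 - <<'E'
from h import *
goto([455,317.2,97.3],yawy=94.8)
E
```

```text
t 42.95 pos [455.  317.6 147.3] w 53.8 F [ 0.  -0.4 -0.2]  shift tool [50.  -0.4 -0.1] turn(tool) [-0.1   0.11 -0.05]
```

jog_arm --series '[[[0,0,0],[25,-0.3,0],1],[[0,0,0],[10,0,0],1],[[0,0,0],[6,0,0],1],[[0,0,0],[0,0,0],1]]'

```text
clock: 43.45
eef_pos: [454.4, 317.2, 105.3]
tool_rot: [0.484, 1.57, 0.567]
force: [-0.6, 0.5, -1.0]
width: 53.9
```

jog_arm --series '[[[0,0,0],[5,0,0],1],[[0,0,0],[2,0,0],1],[[0,0,0],[0,0,0],1],[[0,0,0],[0,0,0],1]]'

```text
clock: 43.95
eef_pos: [454.1, 317.0, 97.8]
tool_rot: [2.339, 1.571, 2.423]
force: [-0.2, -0.3, 0.3]
width: 54.0
```

jog_arm --series '[[[0,0,0],[1.2,0,0],1],[[0,0,0],[0,0,0],1],[[0,0,0],[0,0,0],1]]'

```text
clock: 44.32
eef_pos: [454.1, 317.1, 97.5]
tool_rot: [-0.035, 1.57, 0.049]
force: [-0.8, -1.1, 7.2]
width: 53.9
```

Down. I'll release it and press; the top should be at 83, so contact at a TCP of about 108.

jog_arm --series '[[[0,0,0],[0,0,0],-0.55],[[0,0,0],[0,0,0],-0.55],[[0,0,0],[0,0,0],-0.55],[[0,0,0],[-30,0,0],-0.55],[[0,0,0],[-15,0,0],-0.55],[[0,0,0],[0,0,0],1],[[0,0,0],[0,0,0],1],[[0,0,0],[0,0,0],1]]'

```text
clock: 45.32
eef_pos: [453.7, 316.6, 140.7]
tool_rot: [-2.571, 1.569, -2.487]
force: [0.7, 0.3, 0.1]
width: 11.8
```

jog_arm --series '[[[0,0,0],[0,0,0],1],[[0,0,0],[0,0,0],1],[[0,0,0],[0,0,0],1],[[0,0,0],[20,0,1],1],[[0,0,0],[8,0,0],1],[[0,0,0],[0,0,0],1],[[0,0,0],[0,0,0],1]]'

```text
clock: 46.2
eef_pos: [455.2, 317.3, 113.9]
tool_rot: [0.758, 1.57, 0.841]
force: [0.1, 0.5, -0.2]
width: -0.2
```

jog_arm --series '[[[0,0,0],[4,0,0],1],[[0,0,0],[1.5,0,0],1],[[0,0,0],[0,0,0],1],[[0,0,0],[0,0,0],1]]'

```text
clock: 46.7
eef_pos: [455.1, 317.1, 108.1]
tool_rot: [0.665, 1.571, 0.749]
force: [0.3, -0.2, 1.0]
width: -0.1
```

jog_arm --series '[[[0,0,0],[1.3,0,0],1],[[0,0,0],[0,0,0],1],[[0,0,0],[0,0,0],1],[[0,0,0],[0,0,0],1],[[0,0,0],[0,0,0],1]]'

```text
clock: 47.32
eef_pos: [455.1, 317.1, 108.1]
tool_rot: [-0.214, 1.57, -0.13]
force: [-2.7, -1.6, 12.1]
width: -0.3
```

jog_arm --series '[[[0,0,0],[-50,0,0],1],[[0,0,0],[-50,0,0],-0.55],[[0,0,0],[-50,0,0],-0.55],[[0,0,0],[-50,0,0],-0.55],[[0,0,0],[0,0,0],-0.55],[[0,0,0],[0,0,0],-0.55]]'

```text
clock: 48.08
eef_pos: [454.8, 316.5, 306.2]
tool_rot: [-2.141, 1.57, -2.057]
force: [-0.5, -0.8, -0.6]
width: 66.2
```

```bash
python3 - <<'E'
from h import *
b=get_image("wrist"); save("l_wrist",b["img"]); print("short");flat(b,78,84,83,370,570,240,420,100)
E
```

```text
short
rect c [452.8 315.8] cen [453.  316.6] LxW 99.6 82.3 ang 4.7 px (282, 152, 86, 105)
```

jog_arm --series '[[[10.2,0,0],[0,0,0],-0.55],[[10.2,0,0],[0,0,0],-0.55],[[10.2,0,0],[0,0,0],-0.55],[[10.2,0,0],[0,0,0],-0.55],[[10.2,0,0],[0,0,0],-0.55],[[10.2,0,0],[0,0,0],-0.55],[[10.2,0,0],[0,0,0],-0.55],[[10.2,0,0],[0,0,0],-0.55]]'

```text
clock: 49.12
eef_pos: [454.3, 316.4, 304.9]
tool_rot: [-1.108, 1.567, -2.455]
force: [0.0, 0.1, 0.1]
width: 66.4
```

jog_arm --series '[[[10.2,0,0],[0,0,0],-0.6],[[0,0,0],[0,-3,58],-0.6],[[0,0,0],[0,-3,58],-0.6],[[0,0,0],[0,-3,58],-0.6],[[0,0,0],[0,-3,58],-0.6],[[0,0,0],[0,-3,58],-0.6],[[0,0,0],[0,-3,58],-0.6],[[0,0,0],[0,-3,58],-0.6]]'

```text
clock: 50.12
eef_pos: [454.4, -91.2, 305.4]
tool_rot: [-1.696, 1.568, 3.069]
force: [0.6, 0.9, 0.1]
width: 68.5
```

jog_arm --series '[[[0,0,0],[0,-3,58],-0.6],[[0,0,0],[0,-3,58],-0.6],[[0,0,0],[0,-3,58],-0.6],[[0,0,0],[0,-44,0],-0.6],[[0,0,0],[40,-44,0],-0.6],[[0,0,0],[50,0,0],-0.6],[[0,0,0],[0,0,0],-0.6],[[0,0,0],[0,0,0],-0.6]]'

```text
clock: 51.12
eef_pos: [368.5, -268.5, 217.2]
tool_rot: [0.902, 1.57, -0.616]
force: [0.4, -0.9, -0.2]
width: 68.3
```

```bash
python3 - <<'E'
from h import *
b=get_image("wrist"); print("box");flat(b,33,46,40,300,430,-340,-200,100); save("m_wrist",b["img"])
goto([366.5,-262.4,42],yawy=3)
E
```

```text
box
rect c [ 365.1 -262.6] cen [ 365.1 -262.7] LxW 100.5 56.4 ang -86.8 px (285, 149, 73, 121)
t 51.17 pos [ 368.9 -268.8  217.8] w 68.0 F [-0.5 -1.1  0.4]  shift tool [175.8  -2.4  -6.8] turn(tool) [ 0.05  0.07 -0.1 ]
```

View pics/m_wrist.png

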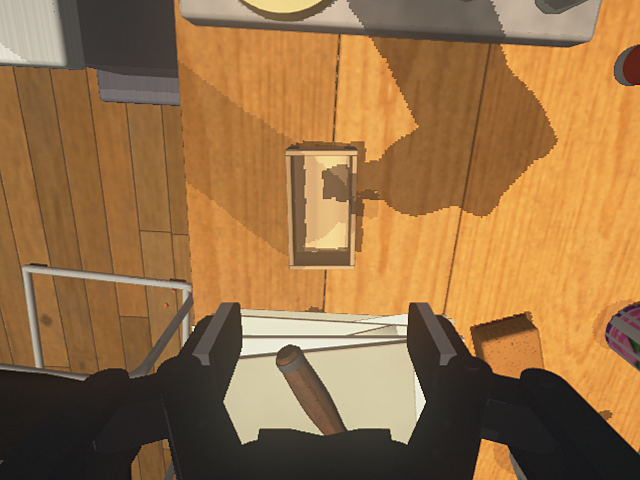

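The view shows the box clear at (321,208), with the papers and chisel away from it.

jog_arm --series '[[[0,0,0],[50,-3.7,-6.6],-0.6],[[0,0,0],[50,0,0],-0.6],[[0,0,0],[45,0,0],-0.6],[[0,0,0],[0,0,0],-0.6],[[0,0,0],[0,0,0],-0.6]]'

```text
clock: 51.8
eef_pos: [365.0, -262.8, 73.4]
tool_rot: [0.943, 1.568, -0.575]
force: [-0.1, -0.9, 0.5]
width: 67.9
```

```bash
python3 - <<'E'
from h import *
goto([365.1,-262.6,42],yawy=3.2)
E
```

```text
t 51.8 pos [ 365.  -262.8   73.4] w 67.9 F [-0.1 -0.9  0.5]  shift tool [31.4  0.  -0.2] turn(tool) [-0.19  0.11 -0.15]
```

jog_arm --series '[[[0,0,0],[20,0,0],-0.6],[[0,0,0],[10,0,0],-0.6],[[0,0,0],[0,0,0],-0.6],[[0,0,0],[0,0,0],-0.6]]'

```text
clock: 52.3
eef_pos: [363.5, -259.7, 52.6]
tool_rot: [-2.911, 1.562, 1.854]
force: [-0.2, 1.2, 0.7]
width: 68.5
```

jog_arm --series '[[[0,0,0],[0,0,0],1],[[0,0,0],[0,0,0],1],[[0,0,0],[0,0,0],1],[[0,0,0],[0,0,0],1],[[0,0,0],[0,0,0],1]]'

```text
clock: 52.92
eef_pos: [362.1, -259.3, 51.2]
tool_rot: [-2.675, 1.559, 2.088]
force: [-1.6, 0.2, 5.1]
width: 2.4
```

jog_arm --series '[[[0,0,0],[-20,0,0],1],[[0,0,0],[-50,0,0],1],[[0,0,0],[-50,0,0],1],[[0,0,0],[-50,0,0],1],[[0,0,0],[-50,40,0],1],[[-9.2,0,0],[-40,40,0],1],[[-9.2,0,0],[0,0,0],1],[[-9.2,0,0],[0,0,0],1]]'

```text
clock: 53.92
eef_pos: [443.2, -257.2, 309.4]
tool_rot: [3.109, 1.56, 2.078]
force: [-0.7, 0.2, -1.6]
width: 2.4
```

jog_arm --series '[[[-9.2,0,0],[0,0,0],1],[[-9.2,0,0],[0,0,0],1],[[-9.2,0,0],[0,0,0],1],[[-9.2,0,0],[0,0,0],1],[[-9.2,0,0],[0,0,0],1],[[-9.2,0,0],[0,0,0],1],[[-8.9,0,0],[0,0,0],1],[[0,0,0],[0,0,0],1]]'

```text
clock: 54.92
eef_pos: [442.4, -257.5, 309.0]
tool_rot: [2.016, 1.559, 2.096]
force: [0.7, -1.3, -1.9]
width: 2.0
```

```bash
python3 - <<'E'
from h import *
goto([455,317.2,125],yawy=94.8)
E
```

```text
t 54.92 pos [ 442.4 -257.5  309. ] w 2.0 F [ 0.7 -1.3 -1.9]  shift tool [189.9 569.8  59.4] turn(tool) [-0.22 -0.3  -0.63]
```

```bash
python3 - <<'E'
from h import *
b=get_image("wrist"); a=get_image("side"); np.savez("w5",**b)
save("n",np.hstack([cv2.resize(a["img"],(400,300)),cv2.resize(b["img"],(400,300))])); print(read_state()["qpos"])
E
```

```text
[ 0.33886766  0.37837378  0.19199577  1.82321763 -0.09341249  0.95859034
  2.22144215]
```

View pics/n.png

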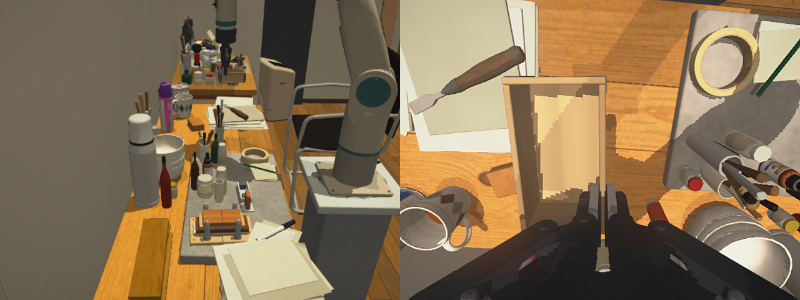

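The box was knocked just before the grasp, so the jaws hold one long wall: it hangs to the left at (550,150) in the right half, roughly level. I'll check its tilt, set it down here and regrasp.

```bash
python3 - <<'E'
from h import *
b=dict(np.load("w5.npz")); P=np.nan_to_num(cloud(b),nan=-999)
m=(P[...,2]>240)&(P[...,2]<330)&(P[...,0]>300)&(P[...,0]<520)&(P[...,1]<-240)
for v in range(100,400,30):
    c=np.where(m[v])[0]
    if len(c): print(v,[(int(u),P[v,u].round(0).tolist()) for u in c[[0,len(c)//2,-1]]])
E
```

```text
130 [(164, [370.0, -318.0, 297.0]), (248, [368.0, -289.0, 298.0]), (331, [366.0, -262.0, 294.0])]
160 [(168, [380.0, -317.0, 297.0]), (249, [382.0, -295.0, 262.0]), (329, [375.0, -262.0, 296.0])]
190 [(171, [390.0, -316.0, 298.0]), (250, [395.0, -295.0, 262.0]), (329, [386.0, -261.0, 296.0])]
220 [(175, [401.0, -315.0, 298.0]), (251, [409.0, -294.0, 262.0]), (329, [397.0, -260.0, 297.0])]
250 [(179, [412.0, -314.0, 298.0]), (254, [423.0, -292.0, 262.0]), (329, [408.0, -259.0, 299.0])]
280 [(183, [424.0, -313.0, 298.0]), (257, [438.0, -290.0, 264.0]), (329, [420.0, -258.0, 298.0])]
310 [(187, [437.0, -312.0, 297.0]), (273, [454.0, -282.0, 262.0]), (360, [433.0, -244.0, 295.0])]
340 [(191, [450.0, -311.0, 298.0]), (279, [461.0, -277.0, 278.0]), (367, [433.0, -244.0, 317.0])]
370 [(316, [438.0, -261.0, 328.0]), (325, [461.0, -256.0, 298.0]), (333, [438.0, -256.0, 327.0])]
```

jog_arm --series '[[[0,0,0],[50,0,0],1],[[0,0,0],[50,0,0],1],[[0,0,0],[50,0,0],1],[[0,0,0],[50,0,0],1],[[0,0,0],[40,0,0],1],[[0,0,0],[10,0,0],1],[[0,0,0],[0,0,0],1],[[0,0,0],[0,0,0],1]]'

```text
clock: 56.02
eef_pos: [442.4, -255.9, 61.0]
tool_rot: [1.824, 1.562, 1.905]
force: [0.6, -0.5, -0.8]
width: 2.1
```

jog_arm --series '[[[0,0,0],[4,0,0],1],[[0,0,0],[0,0,0],1],[[0,0,0],[0,0,0],1]]'

```text
clock: 56.4
eef_pos: [441.5, -255.3, 55.8]
tool_rot: [1.963, 1.56, 2.045]
force: [-0.2, 0.7, -1.6]
width: 2.2
```

jog_arm --series '[[[0,0,0],[3,0,0],1],[[0,0,0],[0,0,0],1],[[0,0,0],[0,0,0],1]]'

```text
clock: 56.78
eef_pos: [441.2, -255.2, 52.4]
tool_rot: [2.006, 1.559, 2.088]
force: [0.1, -0.3, -2.2]
width: 2.2
```

jog_arm --series '[[[0,0,0],[2,0,0],1],[[0,0,0],[0,0,0],1],[[0,0,0],[0,0,0],1]]'

```text
clock: 57.15
eef_pos: [441.5, -255.2, 51.2]
tool_rot: [1.941, 1.56, 2.023]
force: [-1.0, 0.3, 7.1]
width: 2.0
```

jog_arm --series '[[[0,0,0],[0,0,0],0.55],[[0,0,0],[0,0,0],0.55],[[0,0,0],[0,0,0],0.55],[[0,0,0],[-30,0,0],0.55],[[0,0,0],[-50,0,0],-0.6],[[0,0,0],[-60,0,0],-0.6],[[0,0,0],[0,0,0],-0.6],[[0,0,0],[0,0,0],-0.6]]'

```text
clock: 58.15
eef_pos: [441.7, -256.2, 190.3]
tool_rot: [2.002, 1.559, 2.084]
force: [0.1, 1.2, 0.8]
width: 68.1
```

```bash
python3 - <<'E'
from h import *
b=get_image("wrist"); print("box");flat(b,33,46,40,330,520,-350,-220,100); save("o_wrist",b["img"])
goto([418,-286,45],yawy=94.8)
E
```

```text
box
rect c [ 413.6 -283.6] cen [ 413.7 -283.7] LxW 99.9 56.1 ang 4.8 px (246, 120, 82, 137)
t 58.2 pos [ 441.3 -256.   189.6] w 68.6 F [-0.1  0.8 -0.3]  shift tool [144.4 -29.6 -24.7] turn(tool) [-0.13 -0.36 -0.65]
```

jog_arm --series '[[[0,-0.4,-0.6],[0,-25,-30],-0.6],[[0,0,0],[50,0,0],-0.6],[[0,0,0],[40,0,0],-0.6],[[0,0,0],[0,0,0],-0.6],[[0,0,0],[0,0,0],-0.6]]'

```text
clock: 58.82
eef_pos: [414.3, -284.0, 100.4]
tool_rot: [-0.017, 1.569, 0.064]
force: [-0.4, -0.6, 1.1]
width: 68.6
```

```bash
python3 - <<'E'
from h import *
goto([413.6,-283.6,42],yawy=94.8)
b=get_image("wrist"); print("box");flat(b,33,46,40,330,520,-350,-220,100)
E
```

```text
t 58.83 pos [ 414.3 -284.   100.4] w 68.6 F [-0.4 -0.6  1.1]  shift tool [58.4  0.5 -0.8] turn(tool) [-0.14  0.1   0.  ]
box
rect c [ 413.1 -283.8] cen [ 413.3 -283.8] LxW 101.5 56.2 ang 4.8 px (268, 181, 117, 180)
```

jog_arm --series '[[[0,0,0],[35,0.5,-0.8],-0.6],[[0,0,0],[20,0,0],-0.6],[[0,0,0],[0,0,0],-0.6],[[0,0,0],[0,0,0],-0.6]]'

```text
clock: 59.38
eef_pos: [414.5, -284.1, 46.7]
tool_rot: [-0.407, 1.566, -0.325]
force: [-0.3, 0.1, 0.4]
width: 68.3
```

jog_arm --series '[[[0,0,0],[0,0,0],1],[[0,0,0],[0,0,0],1],[[0,0,0],[0,0,0],1],[[0,0,0],[0,0,0],1],[[0,0,0],[0,0,0],1]]'

```text
clock: 60.0
eef_pos: [414.5, -284.0, 47.1]
tool_rot: [-0.383, 1.566, -0.301]
force: [-0.9, 1.1, 7.9]
width: 54.7
```

jog_arm --series '[[[0,0,0],[-20,0,0],1],[[0,0,0],[-55,0,0],1],[[0,0,0],[-60,0,0],1],[[0,0,0],[-60,0,0],1],[[0,0,0],[-60,0,0],1],[[0,0,0],[0,59.5,9],1],[[0,0,0],[0,59.5,9],1],[[0,0,0],[0,59.5,9],1]]'

```text
clock: 61.0
eef_pos: [425.1, -101.6, 301.3]
tool_rot: [-0.105, 1.566, -0.024]
force: [1.2, 0.3, -1.9]
width: 54.0
```

jog_arm --series '[[[0,0,0],[0,59.5,9],1],[[0,0,0],[0,59.5,9],1],[[0,0,0],[0,59.5,9],1],[[0,0,0],[0,59.5,9],1],[[0,0,0],[0,59.5,9],1],[[0,0,0],[0,59.5,9],1],[[0,0,0],[0,59.5,9],1],[[0,0,0],[0,0,0],1]]'

```text
clock: 62.0
eef_pos: [452.6, 322.9, 300.6]
tool_rot: [0.9, 1.566, 0.99]
force: [-0.9, -0.6, -1.2]
width: 54.4
```

jog_arm --series '[[[0,0,0],[40,0,0],1],[[0,0,0],[40,0,0],1],[[0,0,0],[40,0,0],1],[[0,0,0],[0,0,0],1],[[0,0,0],[0,0,0],1]]'

```text
clock: 62.62
eef_pos: [455.5, 316.9, 182.0]
tool_rot: [0.147, 1.566, 0.228]
force: [0.6, -0.2, -1.0]
width: 54.4
```

```bash
python3 - <<'E'
from h import *
goto([456,317.2,130],yawy=94.8)
b=get_image("wrist"); print("rim");P=np.nan_to_num(cloud(b),nan=-999); z=read_state()["eef_pos"][2]; flat(b,z-15,z+2,z-7,350,560,240,420,100); save("p_wrist",b["img"])
E
```

```text
t 62.62 pos [455.5 316.9 182. ] w 54.4 F [ 0.6 -0.2 -1. ]  shift tool [52.   0.2  0.3] turn(tool) [-0.17  0.26 -0.04]
rim
rect c [452.8 316.2] cen [451.7 316.1] LxW 100.6 88.2 ang 4.1 px (210, 203, 230, 232)
```

jog_arm --series '[[[0,0.3,0],[20,0,0.5],1],[[0,0,0],[10,0,0],1],[[0,0,0],[0,0,0],1],[[0,0,0],[0,0,0],1]]'

```text
clock: 63.18
eef_pos: [455.6, 317.2, 151.2]
tool_rot: [2.902, 1.569, 2.983]
force: [-0.3, 0.0, -1.3]
width: 54.1
```

jog_arm --series '[[[0,0,0],[8,0,0],1],[[0,0,0],[6,0,0],1],[[0,0,0],[4,0,0],1],[[0,0,0],[0,0,0],1],[[0,0,0],[0,0,0],1]]'

```text
clock: 63.8
eef_pos: [455.2, 317.0, 132.4]
tool_rot: [-3.054, 1.568, -2.973]
force: [0.2, -0.1, -1.2]
width: 54.7
```

```bash
python3 - <<'E'
from h import *
goto([456,317.2,130],yawy=94.8)
E
```

```text
t 63.8 pos [455.2 317.  132.4] w 54.7 F [ 0.2 -0.1 -1.2]  shift tool [2.4 0.2 0.8] turn(tool) [-0.13 -0.15  0.01]
```

jog_arm --series '[[[0,0,0],[2,0,0.5],1],[[0,0,0],[0,0,0],1],[[0,0,0],[0,0,0],1]]'

```text
clock: 64.18
eef_pos: [455.7, 317.0, 130.5]
tool_rot: [-3.09, 1.568, -3.009]
force: [-0.0, -0.8, -0.6]
width: 54.8
```

jog_arm --series '[[[0,0,0],[1,0,0],1],[[0,0,0],[0,0,0],1],[[0,0,0],[0,0,0],1]]'

```text
clock: 64.55
eef_pos: [455.6, 317.0, 130.2]
tool_rot: [-3.107, 1.568, -3.025]
force: [-1.7, -0.3, 5.0]
width: 54.5
```

jog_arm --series '[[[0,0,0],[0,0,0],-0.6],[[0,0,0],[0,0,0],-0.6],[[0,0,0],[0,0,0],-0.6],[[0,0,0],[-30,0,0],-0.6],[[0,0,0],[-50,0,0],-0.6],[[0,0,0],[-50,0,0],-0.6],[[0,0,0],[-50,0,0],-0.6],[[0,0,0],[0,0,0],-0.6]]'

```text
clock: 65.55
eef_pos: [458.1, 318.4, 313.5]
tool_rot: [0.762, 1.564, 0.843]
force: [-0.8, -0.9, -0.1]
width: 68.2
```

```bash
python3 - <<'E'
from h import *
b=get_image("wrist"); save("q_wrist",b["img"]); print("rim");flat(b,116,130,123,370,570,240,420,100);print("grip");flat(b,76,90,83,320,450,120,260,20); print("tray");flat(b,45,60,49,320,450,60,260,60)
a=get_image("side");print("side grip");flat(a,76,90,83,320,430,120,260,20)
goto([378,212.8,200],yawy=184.2); goto([378,212.8,200],yawy=4.2)
E
```

```text
rim
rect c [454.  316.5] cen [454.3 316.5] LxW 100.8 56.3 ang 4.9 px (287, 151, 70, 116)
grip
rect c [448.  183.2] cen [448.1 183.4] LxW 14.6 4.6 ang 75.3 px (173, 181, 17, 7)
rect c [440.9 149.9] cen [441.8 151.6] LxW 27.7 9.0 ang 56.7 px (129, 167, 30, 18)
rect c [376.7 212.7] cen [376.6 212.6] LxW 34.7 13.3 ang -85.4 px (192, 98, 40, 17)
tray
rect c [441.  147.9] cen [442.2 150.8] LxW 28.3 10.1 ang 57.6 px (143, 163, 28, 17)
rect c [384.4 113.3] cen [384.4 113.2] LxW 23.2 19.1 ang -85.4 px (105, 96, 27, 22)
rect c [381.4 146.3] cen [381.  161.4] LxW 93.2 32.7 ang -85.4 px (101, 88, 102, 37)
side grip
rect c [378.2 219.8] cen [378.3 218.6] LxW 40.0 14.5 ang -86.0 px (392, 305, 10, 14)
t 65.65 pos [456.  316.9 309.4] w 68.4 F [ 0.  -0.2 -0.9]  shift tool [109.7 -97.4 -85.9] turn(tool) [-89.54  -0.12  -0.11]
t 65.65 pos [456.  316.9 309.4] w 68.4 F [ 0.  -0.2 -0.9]  shift tool [109.7 -97.4 -85.9] turn(tool) [90.46 -0.11  0.12]
```

View pics/q_wrist.png

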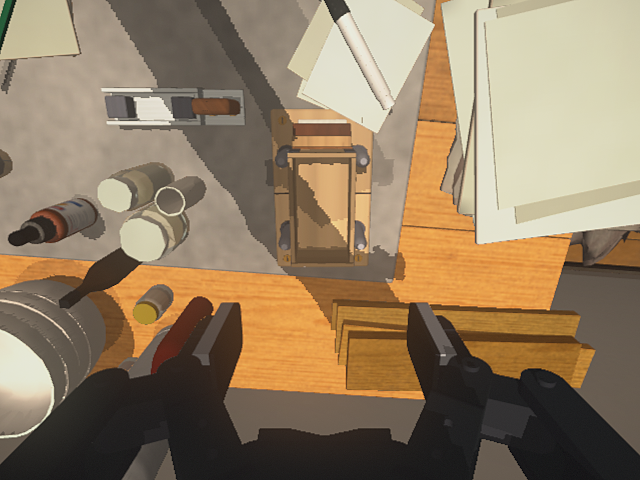

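The box sits square between the pins at (323,205). The tray is unmoved with the grip at (216,107), and the weights are at (183,107) and (120,107). Now the tray.

jog_arm --series '[[[-10,0,0],[0,0,0],-0.3],[[-10,0,0],[0,0,0],-0.3],[[-10,0,0],[0,0,0],-0.3],[[-10,0,0],[0,0,0],-0.3],[[-10,0,0],[0,0,0],-0.3],[[-10,0,0],[0,0,0],-0.3],[[-10,0,0],[0,0,0],-0.3],[[-10,0,0],[0,0,0],-0.3]]'

```text
clock: 66.65
eef_pos: [455.3, 316.4, 307.3]
tool_rot: [2.052, 1.564, -2.747]
force: [0.1, -0.6, 0.1]
width: 55.9
```

jog_arm --series '[[[-9.5,0,0],[0,0,0],-0.3],[[0,0,0],[0,43,-49],-0.3],[[0,0,0],[0,43,-49],-0.3],[[0,0,0],[50,0,0],-0.3],[[0,0,0],[50,0,0],-0.3],[[0,0,0],[50,0,0],-0.3],[[0,0,0],[0,0,0],-0.3],[[0,0,0],[0,0,0],-0.3]]'

```text
clock: 67.65
eef_pos: [380.3, 217.6, 160.2]
tool_rot: [1.6, 1.568, -3.039]
force: [0.8, -0.2, -0.3]
width: 55.7
```

```bash
python3 - <<'E'
from h import *
goto([377.2,212.7,79],yawy=184.3); print(np.round(read_state()["qpos"],2))
b=get_image("wrist"); save("r_wrist",b["img"]);print("grip");flat(b,76,90,83,320,450,120,260,20)
E
```

```text
t 67.65 pos [380.3 217.6 160.2] w 55.7 F [ 0.8 -0.2 -0.3]  shift tool [81.2  3.2 -4.7] turn(tool) [-0.11 -0.01 -0.18]
[-0.37  0.51 -0.3   2.17  0.3   0.5   2.31]
grip
rect c [377.1 209.1] cen [376.9 209.1] LxW 34.7 13.3 ang -85.1 px (317, 224, 25, 59)
rect c [448.6 179.7] cen [448.3 178.2] LxW 19.1 6.8 ang 89.8 px (192, 175, 14, 36)
rect c [442.6 140.8] cen [439.4 139.9] LxW 35.5 16.6 ang -89.8 px (190, 77, 36, 76)
```

jog_arm --series '[[[0,0,0],[25,3.2,-3],-0.3],[[0,0,0],[15,0,0],-0.3],[[0,0,0],[0,0,0],-0.3],[[0,0,0],[0,0,0],-0.3]]'

```text
clock: 68.2
eef_pos: [378.1, 214.6, 121.0]
tool_rot: [0.309, 1.57, 1.953]
force: [-0.2, 0.5, -0.2]
width: 55.4
```

```bash
python3 - <<'E'
from h import *
goto([377.2,214,79],yawy=184.3); print(np.round(read_state()["qpos"],3))
b=get_image("wrist"); print("grip");flat(b,76,90,83,320,450,120,260,20)
E
```

```text
t 68.2 pos [378.1 214.6 121. ] w 55.4 F [-0.2  0.5 -0.2]  shift tool [42.   0.9 -0.6] turn(tool) [-0.14  0.06 -0.02]
[-0.413  0.583 -0.238  2.216  0.356  0.378  2.268]
grip
rect c [377.1 208.5] cen [376.9 208.7] LxW 35.1 13.5 ang -85.1 px (311, 252, 30, 70)
rect c [448.6 178.8] cen [448.4 178.4] LxW 20.8 8.2 ang -89.1 px (155, 191, 21, 47)
rect c [442.6 140.5] cen [439.7 139.7] LxW 35.5 17.5 ang -88.3 px (148, 74, 49, 94)
```

jog_arm --series '[[[0,0,0],[20,0.9,-2],-0.3],[[0,0,0],[15,0,0],-0.3],[[0,0,0],[0,0,0],-0.3],[[0,0,0],[0,0,0],-0.3]]'

```text
clock: 68.75
eef_pos: [376.8, 212.3, 85.4]
tool_rot: [1.357, 1.569, 3.001]
force: [-0.6, -0.5, 0.2]
width: 55.7
```

```bash
python3 - <<'E'
from h import *
goto([377.2,212,82],yawy=184.3); print(np.round(read_state()["qpos"],3))
E
```

```text
t 68.75 pos [376.8 212.3  85.4] w 55.7 F [-0.6 -0.5  0.2]  shift tool [ 3.4 -0.4 -0.3] turn(tool) [-0.14  0.02 -0.1 ]
[-0.453  0.655 -0.179  2.241  0.403  0.276  2.229]
```

jog_arm --series '[[[0,0,0],[0,0,0],1],[[0,0,0],[0,0,0],1],[[0,0,0],[0,0,0],1],[[0,0,0],[0,0,0],1],[[0,0,0],[0,0,0],1],[[0,0,0],[0,0,0],1]]'

```text
clock: 69.5
eef_pos: [376.8, 212.1, 85.2]
tool_rot: [1.498, 1.569, -3.141]
force: [-0.2, 0.0, 5.4]
width: 12.9
```

jog_arm --series '[[[0,0,0],[-10,0,0],1],[[0,0,0],[-20,0,0],1],[[0,0,0],[-30,0,0],1],[[0,0,0],[-30,0,0],1],[[0,0,0],[-20,0,0],1],[[0,0,0],[-10,0,0],1],[[0,0,0],[0,0,0],1],[[0,0,0],[0,0,0],1]]'

```text
clock: 70.5
eef_pos: [376.2, 211.6, 204.0]
tool_rot: [1.815, 1.567, -2.825]
force: [-0.2, -0.2, -2.3]
width: 12.6
```

```bash
python3 - <<'E'
from h import *
goto([455,317,250],yawy=94.8); print(np.round(read_state()["qpos"],3))
b=get_image("wrist"); a=get_image("side"); c=cv2.resize(a["img"][210:360,300:500],(400,300))
save("s",np.hstack([c,cv2.resize(b["img"],(400,300))]))
z=read_state()["eef_pos"][2]
P=np.nan_to_num(cloud(b),nan=-999); m=(P[...,0]>350)&(P[...,0]<410)&(P[...,1]>60)&(P[...,1]<200)&(P[...,2]>100)&(P[...,2]<200)
q=P[m]
for y0 in range(60,200,15):
    s=q[(q[:,1]>y0)&(q[:,1]<y0+15)]
    if len(s)>5: print(y0,len(s),s[:,0].min().round(),s[:,0].max().round(),np.percentile(s[:,2],[2,20,50,80,98]).round(1))
E
```

```text
t 70.5 pos [376.2 211.6 204. ] w 12.6 F [-0.2 -0.2 -2.3]  shift tool [-46.4 -86.   99.4] turn(tool) [89.36 -0.23 -0.14]
[-0.307  0.429 -0.366  2.145  0.259  0.613  2.357]
90 1161 366.0 400.0 [151.8 164.3 168.8 170.3 171.5]
105 3865 365.0 400.0 [151.8 167.6 169.8 170.7 171.7]
120 3452 364.0 399.0 [151.2 152.1 153.1 168.2 170.5]
135 2999 363.0 398.0 [151.2 152.1 152.9 167.8 169.3]
150 3063 362.0 396.0 [151.3 152.2 153.  167.9 169.6]
165 2755 361.0 396.0 [151.9 167.4 169.8 170.7 171.5]
180 2890 360.0 394.0 [152.4 166.9 169.1 184.3 199.2]
195 839 359.0 393.0 [151.5 152.6 184.6 195.6 199.8]
```

View pics/s.png

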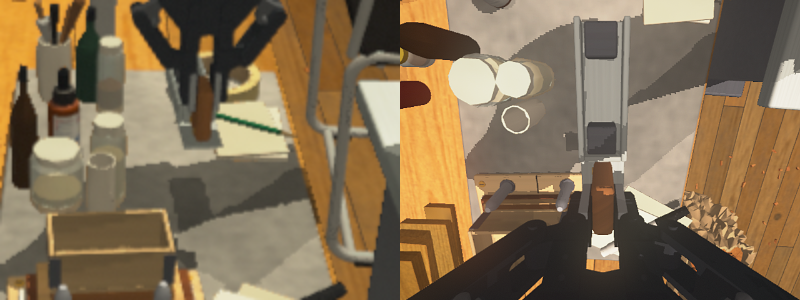

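The tray is held level (floor z about 152 along its length), and both weights have stayed in place at (600,40) and (600,135) in the right half. I'll carry it gently, rotate it, then pour.

jog_arm --series '[[[0,0,0],[-10,0,0],1],[[0,0,0],[-20,0,0],1],[[0,0,0],[-25,0,0],1],[[0,0,0],[-20,0,0],1],[[0,0,0],[-10,0,0],1],[[0,0,0],[-5,0,0],1]]'

```text
clock: 71.35
eef_pos: [376.9, 212.0, 295.0]
tool_rot: [1.685, 1.568, -2.955]
force: [0.3, 0.3, -2.7]
width: 12.8
```

jog_arm --series '[[[0,0,0],[0,-5,5],1],[[0,0,0],[0,-12,12],1],[[0,0,0],[0,-18,18],1],[[0,0,0],[0,-22,22],1],[[0,0,0],[0,-22,22],1],[[0,0,0],[0,-18,18],1],[[0,0,0],[0,-11,11],1],[[0,0,0],[0,-4,4],1]]'

```text
clock: 72.35
eef_pos: [481.0, 333.4, 293.0]
tool_rot: [1.584, 1.567, -3.055]
force: [-0.3, -0.1, -3.1]
width: 13.2
```

jog_arm --series '[[[2,0,0],[0,0,0],1],[[4,0,0],[0,0,0],1],[[6,0,0],[0,0,0],1],[[6,0,0],[0,0,0],1],[[6,0,0],[0,0,0],1],[[6,0,0],[0,0,0],1],[[6,0,0],[0,0,0],1],[[6,0,0],[0,0,0],1]]'

```text
clock: 73.35
eef_pos: [480.1, 331.2, 294.3]
tool_rot: [2.581, 1.568, -2.797]
force: [0.3, 0.2, -3.0]
width: 12.8
```

jog_arm --series '[[[6,0,0],[0,0,0],1],[[6,0,0],[0,0,0],1],[[6,0,0],[0,0,0],1],[[6,0,0],[0,0,0],1],[[6,0,0],[0,0,0],1],[[6,0,0],[0,0,0],1],[[6,0,0],[0,0,0],1],[[5.5,0,0],[0,0,0],1]]'

```text
clock: 74.35
eef_pos: [480.1, 331.3, 294.4]
tool_rot: [-2.911, 1.568, -2.834]
force: [-0.6, -0.3, -2.2]
width: 12.9
```

```bash
python3 - <<'E'
from h import *
goto([581.8,327.3,195],yawy=94.8); print(np.round(read_state()["qpos"],3))
E
```

```text
t 74.35 pos [480.1 331.3 294.4] w 12.9 F [-0.6 -0.3 -2.2]  shift tool [ 99.1 -11.7 101.4] turn(tool) [-0.41 -0.18  0.04]
[-0.661  0.492  0.014  1.66  -0.009  0.993  1.004]
```

jog_arm --series '[[[0,0,0],[0,-1,4],1],[[0,0,0],[0,-2,12],1],[[0,0,0],[0,-2,18],1],[[0,0,0],[0,-2,20],1],[[0,0,0],[0,-2,20],1],[[0,0,0],[0,-1.5,15],1],[[0,0,0],[0,-1,9],1],[[0,0,0],[0,0,3],1]]'

```text
clock: 75.35
eef_pos: [582.8, 328.1, 293.7]
tool_rot: [-2.949, 1.568, -2.868]
force: [0.1, -0.2, -2.8]
width: 12.9
```

jog_arm --series '[[[0,0,0],[6,0,0],1],[[0,0,0],[16,0,0],1],[[0,0,0],[20,0,0],1],[[0,0,0],[20,0,0],1],[[0,0,0],[16,0,0],1],[[0,0,0],[10,0,0],1],[[0,0,0],[4,0,0],1],[[0,0,0],[0,0,0],1]]'

```text
clock: 76.35
eef_pos: [582.0, 328.7, 202.1]
tool_rot: [-3.076, 1.568, -2.995]
force: [-0.7, 0.1, -1.6]
width: 13.0
```

```bash
python3 - <<'E'
from h import *
goto([581.8,327.3,195],yawy=94.8); print(np.round(read_state()["qpos"],3))
a=get_image("side"); b=get_image("wrist"); c=cv2.resize(a["img"][220:400,220:460],(400,300))
save("t",np.hstack([c,cv2.resize(b["img"],(400,300))])); np.savez("w6",**b)
P=np.nan_to_num(cloud(b),nan=-999)
for lo,hi,nm in((136,172,"tray"),(115,128,"rim")):
    print(nm); flat(b,lo,hi,(162 if nm=="tray" else 123),390,560,260,370,100)
E
```

```text
t 76.35 pos [582.  328.7 202.1] w 13.0 F [-0.7  0.1 -1.6]  shift tool [ 7.1 -1.4 -0.3] turn(tool) [-0.13 -0.15  0.01]
[-0.564  0.712  0.015  1.513 -0.013  0.919  1.108]
tray
rect c [515.  322.4] cen [515.8 322.5] LxW 93.9 34.9 ang 4.9 px (277, 25, 92, 233)
rim
rect c [475.4 343.7] cen [475.7 343.8] LxW 55.3 5.2 ang 4.9 px (367, 0, 15, 126)
rect c [479.6 293. ] cen [480.4 293.2] LxW 55.5 7.0 ang 6.9 px (261, 0, 20, 126)
```

View pics/t.png

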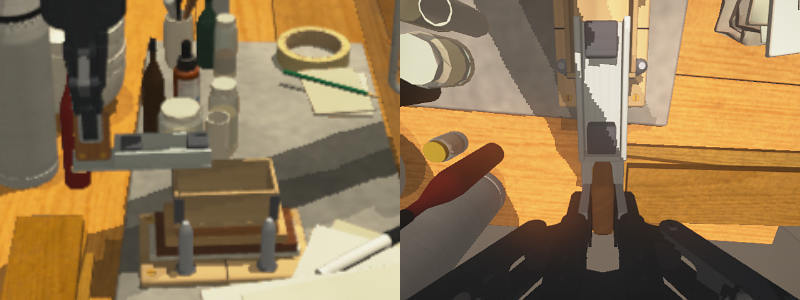

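The left half shows the tray level with its lip just inside the box's near end (200,150), and the right half shows it centred over the box with both weights aboard. I'll lower 8 mm and tip in steps.

jog_arm --series '[[[0,0,0],[4,-1,0],1],[[0,0,0],[4,0,0],1],[[0,-2.5,0],[-4.9,0,-2.4],1],[[0,-2.5,0],[-4.9,0,-2.4],1],[[0,-2.5,0],[-4.9,0,-2.4],1],[[0,-2.5,0],[-4.9,0,-2.4],1],[[0,-2.5,0],[-4.9,0,-2.4],1],[[0,-2.5,0],[-4.9,0,-2.4],1]]'

```text
clock: 77.45
eef_pos: [564.2, 326.1, 221.7]
tool_rot: [-0.001, 1.311, 0.081]
force: [-0.4, 0.2, -2.7]
width: 13.1
```

jog_arm --series '[[[0,-2,0],[-3.9,0,-1.9],1],[[0,-2,0],[-3.9,0,-1.9],1],[[0,0,0],[0,0,0],1],[[0,0,0],[0,0,0],1],[[0,0,0],[0,0,0],1]]'

```text
clock: 78.08
eef_pos: [559.3, 325.6, 228.1]
tool_rot: [-0.001, 1.242, 0.08]
force: [0.1, 0.4, -2.3]
width: 12.6
```

```bash
cat >> h.py <<'E'
def chk():
    s=read_state(); A=rot(); L=np.array([52.3,0,-113]); print("t",round(s["clock"],2),"TCP",np.round(s["eef_pos"],1),"lip",np.round(s["eef_pos"]+A.apply(L),1),"tilt",round(float(np.degrees(np.arccos(-A.as_matrix()[2,0]))),1))
    for n in("wrist","side"):
        b=get_image(n); save("pour_%s_%.1f"%(n,s["clock"]),b["img"]); P=np.nan_to_num(cloud(b),nan=-999)
        # points inside box interior (cradle frame)
        a=np.radians(4.8); dx=P[...,0]-454.2; dy=P[...,1]-316.6; u=dx*np.cos(a)+dy*np.sin(a); v=-dx*np.sin(a)+dy*np.cos(a)
        m=(abs(u)<44)&(abs(v)<22)&(P[...,2]>93)&(P[...,2]<112); print(n,"steel pts in box",m.sum(), "u",np.percentile(u[m],[5,50,95]).round() if m.sum()>5 else "", "v",np.percentile(v[m],[5,50,95]).round() if m.sum()>5 else "",  b["img"][m].mean(0).round() if m.any() else "")
E
python3 -c "
from h import *
chk()"
```

```text
t 78.08 TCP [559.3 325.6 228.1] lip [469.5 318.3 142.1] tilt 18.8
wrist steel pts in box 156 u [7. 7. 8.] v [-9. -1.  8.] [55. 50. 49.]
side steel pts in box 83 u [-22.   4.  33.] v [-22.  -6.   3.] [70. 62. 50.]
```

jog_arm --series '[[[0,-2,0],[-3.9,0,-1.9],1],[[0,-2,0],[-3.9,0,-1.9],1],[[0,0,0],[0,0,0],1],[[0,-2,0],[-3.9,0,-1.9],1],[[0,0,0],[0,0,0],1],[[0,-2,0],[-3.9,0,-1.9],1],[[0,0,0],[0,0,0],1],[[0,0,0],[0,0,0],1]]'

```text
clock: 79.18
eef_pos: [546.6, 324.8, 239.9]
tool_rot: [-0.0, 1.103, 0.081]
force: [0.9, -0.6, -1.4]
width: 12.8
```

```bash
python3 -c "
from h import *
chk()"
```

```text
t 79.17 TCP [546.6 324.8 239.9] lip [469.6 318.5 142.3] tilt 26.8
wrist steel pts in box 80 u [11. 11. 12.] v [-9. -0.  8.] [58. 52. 51.]
side steel pts in box 139 u [-31.  -5.  18.] v [-22.  -4.   4.] [65. 58. 48.]
```

jog_arm --series '[[[0,-2,0],[-3.9,0,-1.9],1],[[0,0,0],[0,0,0],1],[[0,-2,0],[-3.9,0,-1.9],1],[[0,0,0],[0,0,0],1],[[0,-2,0],[-3.9,0,-1.9],1],[[0,0,0],[0,0,0],1],[[0,0,0],[0,0,0],1],[[0,0,0],[0,0,0],1]]'

```text
clock: 80.28
eef_pos: [537.0, 322.5, 246.0]
tool_rot: [-0.007, 1.013, 0.072]
force: [-0.2, 0.4, -1.5]
width: 12.5
```

```bash
python3 -c "
from h import *
chk()"
```

```text
t 80.28 TCP [537.  322.5 246. ] lip [469.1 316.8 141.8] tilt 32.0
wrist steel pts in box 0 u  v  
side steel pts in box 146 u [-31.  -3.  32.] v [-22.  -5.   3.] [67. 59. 49.]
```

jog_arm --series '[[[0,-2,0],[-3.9,0,-1.9],1],[[0,-2,0],[-3.9,0,-1.9],1],[[0,-2,0],[-3.9,0,-1.9],1],[[0,0,0],[0,0,0],1],[[0,0,0],[0,0,0],1],[[0,0,0],[0,0,0],1]]'

```text
clock: 81.12
eef_pos: [526.0, 321.6, 252.6]
tool_rot: [-0.006, 0.908, 0.074]
force: [-0.2, -0.5, -2.0]
width: 12.9
```

```bash
python3 - <<'E'
from h import *
s=read_state(); print(s["force"].round(2) if hasattr(s["force"],"round") else s["force"]); chk()
b=get_image("wrist"); P=np.nan_to_num(cloud(b),nan=-9999); T=rot().inv().apply(P.reshape(-1,3)-np.array(s["eef_pos"]))
for z in range(-125,-30,10):
    m=(abs(T[:,1])<9)&(T[:,2]>z)&(T[:,2]<z+10)&(T[:,0]>20)&(T[:,0]<70)
    print(z,m.sum(),np.percentile(T[m,0],[5,50,95]).round(1) if m.sum()>5 else "")
E
```

```text
[-0.16 -0.54 -2.01]
t 81.12 TCP [526.  321.6 252.6] lip [469.3 316.8 141.9] tilt 38.0
wrist steel pts in box 0 u  v  
side steel pts in box 147 u [-30.  -3.  26.] v [-22.  -5.   3.] [68. 61. 50.]
-125 0 
-115 948 [50.  51.1 52.2]
-105 1130 [50.  51.1 52.2]
-95 1060 [49.9 51.1 52.3]
-85 987 [50.1 51.1 52.1]
-75 958 [50.1 51.1 52.1]
-65 894 [50.1 51.1 52.1]
-55 844 [50.  51.1 52.1]
-45 791 [50.1 51.1 52.2]
-35 1094 [36.9 50.7 52. ]
```

The tray is empty: its floor shows bare along the whole length. I'll level it and take it back.

jog_arm --series '[[[0,9.5,0],[0,0,0],1],[[0,9.5,0],[0,0,0],1],[[0,9.5,0],[0,0,0],1],[[0,9.5,0],[0,0,0],1],[[0,0,0],[-25,0,0],1],[[0,0,0],[-25,0,0],1],[[0,0,0],[0,0,0],1],[[0,0,0],[0,0,0],1]]'

```text
clock: 82.28
eef_pos: [526.2, 310.8, 299.1]
tool_rot: [-0.14, 1.258, -0.089]
force: [-0.1, 0.8, -0.5]
width: 12.8
```

```bash
python3 - <<'E'
from h import *
goto([480,331,295],yawy=94.6)
E
```

```text
t 82.28 pos [526.2 310.8 299.1] w 12.8 F [-0.1  0.8 -0.5]  shift tool [-10.8  22.4 -44.1] turn(tool) [-1.71 17.7   2.76]
```

jog_arm --series '[[[-0.4,4.4,0.7],[0,0,0],1],[[-0.4,4.4,0.7],[0,0,0],1],[[-0.4,4.4,0.7],[0,0,0],1],[[-0.5,4.5,0.7],[0,0,0],1],[[0,0,0],[0,0,0],1],[[0,0,0],[0,0,0],1],[[0,0,0],[0,0,0],1]]'

```text
clock: 83.15
eef_pos: [525.6, 311.7, 299.9]
tool_rot: [0.822, 1.569, 0.904]
force: [-0.2, 1.0, -0.9]
width: 13.2
```

```bash
python3 - <<'E'
from h import *
goto([480,331,300],yawy=94.6)
b=get_image("scene"); 
E
```

```text
t 83.15 pos [525.6 311.7 299.9] w 13.2 F [-0.2  1.  -0.9]  shift tool [ -0.1  22.9 -43.8] turn(tool) [ 0.1   0.08 -0.08]
```

jog_arm --series '[[[0,0,0],[0,12,-22],1],[[0,0,0],[0,11,-22],1],[[-10,0,0],[0,0,0],1],[[-10,0,0],[0,0,0],1],[[-10,0,0],[0,0,0],1],[[-10,0,0],[0,0,0],1],[[-10,0,0],[0,0,0],1],[[-10,0,0],[0,0,0],1]]'

```text
clock: 84.2
eef_pos: [480.4, 330.9, 300.3]
tool_rot: [-0.411, 1.568, 0.723]
force: [1.3, -0.3, -0.8]
width: 12.8
```

jog_arm --series '[[[-10,0,0],[0,0,0],1],[[-10,0,0],[0,0,0],1],[[-9.7,0,0],[0,0,0],1],[[0,0,0],[0,0,0],1],[[0,0,0],[0,0,0],1]]'

```text
clock: 84.82
eef_pos: [480.6, 330.8, 300.2]
tool_rot: [-0.754, 1.568, 0.89]
force: [0.1, -0.5, -1.5]
width: 12.5
```

```bash
python3 - <<'E'
from h import *
goto([376.8,213.3,86],yawy=184.3)
E
```

```text
t 84.83 pos [480.6 330.8 300.2] w 12.5 F [ 0.1 -0.5 -1.5]  shift tool [ 213.8  112.4 -110. ] turn(tool) [-0.12  0.1   0.09]
```

jog_arm --series '[[[0,0,0],[0,38,-37],1],[[0,0,0],[0,38,-37],1],[[0,0,0],[0,36,-36],1],[[0,0,0],[40,0,0],1],[[0,0,0],[50,0,0],1],[[0,0,0],[50,0,0],1],[[0,0,0],[40,0,0],1],[[0,0,0],[0,0,0],1]]'

```text
clock: 85.82
eef_pos: [376.2, 212.4, 118.2]
tool_rot: [1.852, 1.568, -2.785]
force: [-0.6, -0.3, -1.2]
width: 12.6
```

```bash
python3 - <<'E'
from h import *
goto([376.8,213.3,86],yawy=184.3);print(np.round(read_state()["qpos"],3))
E
```

```text
t 85.83 pos [376.2 212.4 118.2] w 12.6 F [-0.6 -0.3 -1.2]  shift tool [32.2 -0.8  0.9] turn(tool) [ 0.01 -0.05 -0.16]
[-0.188  0.635 -0.566  2.216  0.745  0.488  1.871]
```

jog_arm --series '[[[0,0,0],[15,0,0],1],[[0,0,0],[10,0,0],1],[[0,0,0],[0,0,0],1],[[0,0,0],[0,0,0],1]]'

```text
clock: 86.32
eef_pos: [378.0, 213.3, 95.5]
tool_rot: [-0.805, 1.567, 0.841]
force: [0.1, 0.6, -1.2]
width: 12.8
```

jog_arm --series '[[[0,0,0],[2.5,0,0],1],[[0,0,0],[0,0,0],1],[[0,0,0],[0,0,0],1]]'

```text
clock: 86.7
eef_pos: [377.6, 213.0, 92.3]
tool_rot: [-0.579, 1.568, 1.067]
force: [-1.0, -0.2, -1.3]
width: 12.8
```

```bash
python3 - <<'E'
from h import *
goto([376.8,213.3,86],yawy=184.3)
E
```

```text
t 86.7 pos [377.6 213.   92.3] w 12.8 F [-1.  -0.2 -1.3]  shift tool [6.2 0.8 0.3] turn(tool) [0.01 0.11 0.07]
```

jog_arm --series '[[[0,0,0],[4.5,0,0],1],[[0,0,0],[0,0,0],1],[[0,0,0],[0,0,0],1]]'

```text
clock: 87.08
eef_pos: [377.5, 213.0, 87.6]
tool_rot: [-0.524, 1.569, 1.122]
force: [0.3, -0.5, -2.0]
width: 13.2
```

jog_arm --series '[[[0,0,0],[2,0,0],1],[[0,0,0],[0,0,0],1],[[0,0,0],[0,0,0],1]]'

```text
clock: 87.45
eef_pos: [377.6, 213.0, 85.7]
tool_rot: [-0.56, 1.569, 1.086]
force: [-0.2, -0.5, -1.7]
width: 13.0
```

jog_arm --series '[[[0,0,0],[1.2,0,0],1],[[0,0,0],[0,0,0],1],[[0,0,0],[0,0,0],1]]'

```text
clock: 87.82
eef_pos: [377.7, 213.2, 85.2]
tool_rot: [-0.907, 1.568, 0.739]
force: [-1.5, -1.9, 9.7]
width: 12.7
```

jog_arm --series '[[[0,0,0],[0,0,0],0.3],[[0,0,0],[0,0,0],0.3],[[0,0,0],[0,0,0],0.3],[[0,0,0],[-20,0,0],0.3],[[0,0,0],[-50,0,0],0],[[0,0,0],[-60,0,0],0],[[0,0,0],[-60,0,0],0],[[0,0,0],[-30,0,0],0]]'

```text
clock: 88.82
eef_pos: [377.9, 213.3, 307.3]
tool_rot: [-0.969, 1.565, 0.677]
force: [0.1, 0.8, -0.1]
width: 42.8
```

jog_arm --series '[[[0,0,0],[0,-30,30],0],[[0,0,0],[0,-30,30],0],[[0,0,0],[0,0,30],0],[[0,0,0],[0,0,0],0],[[0,0,0],[0,0,0],0],[[0,0,0],[0,0,0],0]]'

```text
clock: 89.58
eef_pos: [430.5, 305.6, 304.6]
tool_rot: [-1.045, 1.569, 0.6]
force: [-0.2, -0.5, 0.1]
width: 42.7
```

```bash
python3 - <<'E'
from h import *
goto([430,317,300],yawy=184)
b=get_image("wrist"); a=get_image("side")
save("u",np.hstack([cv2.resize(a["img"][280:420,280:440],(400,350)),cv2.resize(b["img"],(400,350))]))
for n,d in(("wrist",b),("side",a)):
    print(n,"rim");flat(d,116,130,123,370,570,240,420,60);print("tray");flat(d,45,60,49,320,430,60,260,60);print("grip");flat(d,76,90,83,320,430,120,260,20)
P=np.nan_to_num(cloud(b),nan=-999); th=np.radians(4.8); dx=P[...,0]-454.2; dy=P[...,1]-316.6; u=dx*np.cos(th)+dy*np.sin(th); v=-dx*np.sin(th)+dy*np.cos(th)
print("weights in box");flat(b,100,112,105,410,500,290,342,20)
m=(abs(u)<44)&(abs(v)<22); print(np.percentile(P[m][:,2],[1,10,50,90,99]).round(1))
E
```

```text
t 89.58 pos [430.5 305.6 304.6] w 42.7 F [-0.2 -0.5  0.1]  shift tool [ 4.6 -0.3 11.4] turn(tool) [0.25 0.04 0.07]
wrist rim
rect c [454.5 314.8] cen [454.5 315. ] LxW 100.3 57.7 ang 5.2 px (232, 193, 123, 68)
tray
rect c [381.2 157.9] cen [380.5 162.3] LxW 68.9 34.5 ang -85.4 px (370, 0, 42, 86)
grip
rect c [377.4 212.1] cen [377.4 212.1] LxW 33.2 14.5 ang -86.1 px (384, 86, 19, 42)
side rim
rect c [455.3 322.4] cen [455.2 321.7] LxW 100.6 66.6 ang 5.0 px (323, 315, 65, 27)
tray
rect c [392.6 171.1] cen [387.6 188.8] LxW 134.9 20.9 ang -74.6 px (379, 291, 22, 42)
grip
rect c [378.2 219.8] cen [378.1 218.8] LxW 40.1 14.5 ang -86.0 px (392, 305, 10, 14)
weights in box
rect c [446.6 339.5] cen [445.3 339.4] LxW 72.7 3.8 ang 4.2 px (263, 247, 81, 5)
rect c [499.6 332.1] cen [499.5 332.1] LxW 22.7 2.7 ang -89.5 px (243, 225, 4, 25)
rect c [430.1 315.3] cen [429.9 315.1] LxW 21.3 17.7 ang -85.4 px (313, 213, 21, 24)
rect c [456.9 315.4] cen [456.8 315.4] LxW 21.4 17.9 ang -86.8 px (283, 211, 21, 24)
rect c [490.4 290.8] cen [491.8 291.1] LxW 19.9 2.6 ang 4.2 px (244, 191, 24, 4)
[ 86.7  88.4 340.8 363.5 366.7]
```

View pics/u.png

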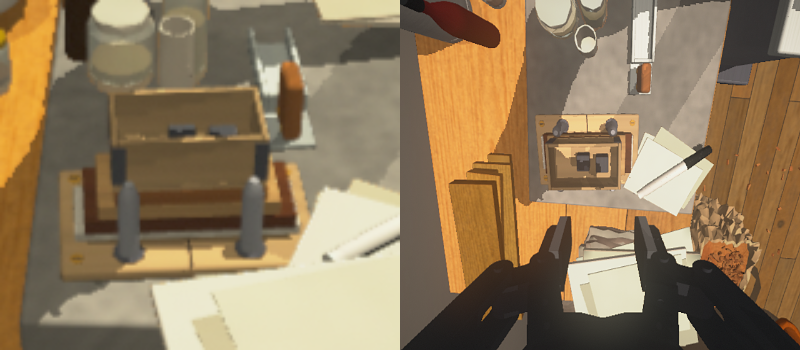

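The last picture shows both weights in the box at (583,162) and (601,162) in the right half. The box is square on the stack, the tray is empty and level, and nothing touches the gripper. I'll hand it in.

```bash
python3 -c "
from cell import *
print(finish_job())"
```

```text
the job is handed in; nothing more can be done
None
```

The job is handed in at about 90 s of the 210 s; `finish_job()` reports no verdict, so what follows is from my own checks.

- **Boards:** all three were there. They are stacked long, mid, short, and each was pressed with the shut fingers at 11–12 N. From above they measured within about 3 mm of the centre mark along the cradle.
- **Box:** it was knocked aside just as I reached for it, so the first grasp caught one long wall. I set it down, regrasped it across its width and placed it on the pile. The last measurement put it at (454.5, 315), within about 2 mm of the cradle centre (455, 317), with the rim at the expected height.
- **Weights:** two were present. Both went in when the tray was tipped to 38°, and both showed in the box in the last picture. The tray floor read bare before I took it back.
- **Tray:** it is back level in its old place on the plaster board, and the gripper is clear of everything.
- **Disagreements:** the side camera put the box rim about 5 mm further along y than the wrist camera. I trusted the wrist camera, because the side view also picked up the box walls. The tray outline was only partly in view in the last wrist picture; its grip block measured where it started.
- **Not checked:** I did not measure the sanding block or the oil bottle again at the end. The arm did not knowingly go near either.

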